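Catch a portion of chocolates from the chute in a jug and put it on the scale

TASK

Take the blue jug by its handle, hold it upright close under the mouth of the chocolate chute and push its back wall gently against the rubber-covered lever there, until the lever is on its stop, so that the gate lifts and all eight chocolates slide off into the jug, none dropped. When all eight are in, set the jug down gently, upright in the middle of the scale's platform, and let go. Leave the gift box, the ribbon reel and the jar where they are.

Things in the scene. Friction and masses are not known exactly. Their poses are not given: they have to be found in the camera images.
- chute: portion chute on a stand, fixed: an open polished steel channel 68 mm wide inside, sloping 30 degrees down to its open mouth, with a red gate 22 mm uphill of the lip. Origin on the bench straight below the middle of the lip; +x points level and uphill, away from the mouth (the jug comes from the -x side), z up. A crumb tray 14 mm high lies below (x -120 to +50, y +-100 mm)
- chute_lip (a point): middle of the chute's lip, on the channel's bottom at its lower end, 235 mm above the bench; axes as chute. Brackets, pivot shaft and linkage of the lever lie from x = +30 mm on, no lower than 25 mm below the lip
- lever_zone (a point): fixed point 70 mm straight below the lip: height of the lever's middle. The lever is a level rubber bar 16 mm thick, 76 mm long (along y), on two stems under the channel. The stems can be clamped at different settings: the near (-x) face of the resting bar lies anywhere from 0 to 25 mm to the +x side of this point. The setting is not reported: feel for it. Axes as chute
- lever_stop (a point): fixed point 23 mm beyond lever_zone in +x. Pushed in +x the lever gives way 23 mm against a spring (about 4 N at first, 6 N at the end), sinking 6 to 14 mm, then meets a hard stop. The gate rises with it, 36 mm in all; chocolates pass from about half the travel on. Let go, lever and gate spring back. With the lever at the near setting its face stops at this point
- guard_edge (a point): middle of the front edge of the clear flat guard over the mouth, 130 mm in -x from the lip and 353 mm above the bench. The guard is 12 mm thick at this steel edge, reaches 230 mm from here in +x and 124 mm either side, on two 12 mm posts (x = +95, y = +-112 mm from the lip). A hand held upright at the jug would hit it: come in leaning back to -x. Axes as chute
- jug_handle (a point): middle of the jug handle's grip, 57.5 mm above the jug's underside and 90 mm from its axis; +x points level from the handle to the jug's axis, z up along the jug. The grip is a straight upright bar 20 mm wide (along y), 12 mm thick (along x), 70 mm tall, joined to the wall near its top and bottom, 30 mm clear of the wall
- jug_rim (a point): centre of the jug's open mouth, level with the rim, 105 mm above its underside; axes as jug_handle. The jug is round, blue plastic, 140 to 210 g, 110 mm across at the rim, 98 mm at the foot, wall 3 mm, floor 4 mm. It starts upright and empty on the bench
- scale_top (a point): centre of the scale's steel platform, at its top face, 48 mm above the bench. The platform is 150 x 150 mm, fixed, on a white housing 190 mm (x) by 160 mm (y) that sticks out 35 mm beyond it on the -x side, with the dark display there. The jug shall stand here. Jug and scale stand either side of the chute and may have changed places
- giftbox: bystander: open gift box with compartments, partly filled, 170 x 120 x 30 mm, loose; origin under its centre
- ribbon: bystander: reel of dark red ribbon lying flat, 80 mm across, 25 mm tall, loose; origin under its centre
- sprinkles: bystander: closed jar with white lid, 54 mm across, 85 mm tall, loose; origin under its centre
- choc0: chocolate 1 of the eight, a moulded piece 28 x 28 mm at its foot, 20 x 20 mm on top, 18 mm tall, about 16 g, loose; origin at its centre; at the start all eight lie in the chute, two side by side in four rows, resting against the gate
- choc1: chocolate 2 of the eight, a moulded piece 28 x 28 mm at its foot, 20 x 20 mm on top, 18 mm tall, about 16 g, loose; origin at its centre
- choc2: chocolate 3 of the eight, a moulded piece 28 x 28 mm at its foot, 20 x 20 mm on top, 18 mm tall, about 16 g, loose; origin at its centre
- choc3: chocolate 4 of the eight, a moulded piece 28 x 28 mm at its foot, 20 x 20 mm on top, 18 mm tall, about 16 g, loose; origin at its centre
- choc4: chocolate 5 of the eight, a moulded piece 28 x 28 mm at its foot, 20 x 20 mm on top, 18 mm tall, about 16 g, loose; origin at its centre
- choc5: chocolate 6 of the eight, a moulded piece 28 x 28 mm at its foot, 20 x 20 mm on top, 18 mm tall, about 16 g, loose; origin at its centre
- choc6: chocolate 7 of the eight, a moulded piece 28 x 28 mm at its foot, 20 x 20 mm on top, 18 mm tall, about 16 g, loose; origin at its centre
- choc7: chocolate 8 of the eight, a moulded piece 28 x 28 mm at its foot, 20 x 20 mm on top, 18 mm tall, about 16 g, loose; origin at its centre

How it is judged:
On the way, in this order (a step that is already met when the one before it is completed fails the run):
1. the jug is held upright close under the mouth of the chute: rim less than 80 mm below the lip, its centre less than 90 mm from it sideways (z of jug_rim in the frame of chute_lip between -0.08 and 0 m and horizontal distance between jug_rim and chute_lip below 0.09 m and angle between jug_rim's own z axis and vertical below 0.35 rad), for 0.1 s.
2. all eight chocolates are in the jug while it is still held up at the mouth (rim less than 90 mm below the lip) (horizontal distance between each of choc0, choc1, choc2, choc3, choc4, choc5, choc6, choc7 and jug_rim below 0.052 m and z of choc0 in the frame of jug_rim between -0.108 and 0 m and z of choc1 in the frame of jug_rim between -0.108 and 0 m and z of choc2 in the frame of jug_rim between -0.108 and 0 m and z of choc3 in the frame of jug_rim between -0.108 and 0 m and z of choc4 in the frame of jug_rim between -0.108 and 0 m and z of choc5 in the frame of jug_rim between -0.108 and 0 m and z of choc6 in the frame of jug_rim between -0.108 and 0 m and z of choc7 in the frame of jug_rim between -0.108 and 0 m and z of jug_rim in the frame of chute_lip above -0.09 m), for 0.1 s.
At the end, for the whole second after the job is handed in: all eight chocolates lie inside the jug (centres below the rim), and the jug stands still and upright (within 3.5 degrees) on the scale's platform, its axis within 30 mm of the platform's centre, released (horizontal distance between each of choc0, choc1, choc2, choc3, choc4, choc5, choc6, choc7 and jug_rim below 0.052 m and z of choc0 in the frame of jug_rim between -0.108 and 0 m and z of choc1 in the frame of jug_rim between -0.108 and 0 m and z of choc2 in the frame of jug_rim between -0.108 and 0 m and z of choc3 in the frame of jug_rim between -0.108 and 0 m and z of choc4 in the frame of jug_rim between -0.108 and 0 m and z of choc5 in the frame of jug_rim between -0.108 and 0 m and z of choc6 in the frame of jug_rim between -0.108 and 0 m and z of choc7 in the frame of jug_rim between -0.108 and 0 m and horizontal distance between jug_rim and scale_top below 0.03 m and z of jug_rim in the frame of scale_top between 0.099 and 0.111 m and angle between jug_rim's own z axis and vertical below 0.06 rad and linear speed of jug below 0.02 m/s); the robot touches nothing.
It fails at once if a chocolate lands outside the jug, on the bench or in the crumb tray ((height (world z) of choc0 below 0.035 m and horizontal distance between choc0 and jug_rim above 0.06 m) or (height (world z) of choc1 below 0.035 m and horizontal distance between choc1 and jug_rim above 0.06 m) or (height (world z) of choc2 below 0.035 m and horizontal distance between choc2 and jug_rim above 0.06 m) or (height (world z) of choc3 below 0.035 m and horizontal distance between choc3 and jug_rim above 0.06 m) or (height (world z) of choc4 below 0.035 m and horizontal distance between choc4 and jug_rim above 0.06 m) or (height (world z) of choc5 below 0.035 m and horizontal distance between choc5 and jug_rim above 0.06 m) or (height (world z) of choc6 below 0.035 m and horizontal distance between choc6 and jug_rim above 0.06 m) or (height (world z) of choc7 below 0.035 m and horizontal distance between choc7 and jug_rim above 0.06 m)).
It fails at once if the jug presses or knocks on the chute or its lever with more than 45 N (contact force between jug and chute above 45 N).
It fails at once if the jug hits or presses the scale with more than 45 N (contact force between jug and scale above 45 N).
It fails at once if a bystander is moved more than 20 mm or tipped (distance of any of giftbox, ribbon, sprinkles from where it was at the start of the episode above 0.02 m or angle between any of giftbox, ribbon, sprinkles's own z axis and vertical above 0.3 rad).
It also fails if it takes over 70 s, if anything falls off the work surface, if the arm or the gripper's body presses on something with over 40 N, if the wrist force passes 120 N, or if a joint passes its speed limit or range.

ROBOT

A 6-joint arm with a two-finger parallel gripper is mounted at the origin on the work surface. World frame = base frame: x ahead of the robot, y to its left, z up, the work surface at z = 0. Lengths are in m, angles in rad, forces in N, time in s.
With the tool pointing down it reaches from about 0.425 to 0.95 m from the base axis. Payload 3.5 kg.
Tool frame: the origin (TCP) lies on the centre line of the jaws, within the pads' length; the fingertips stand 25 mm ahead of it and the grasp point (between the pads) lies 6 mm ahead of it; y points along the fingers, z is the direction in which the jaws open and shut, and the axes are right-handed (so a half turn about y gives the same grasp; the last joint's range is limited). The gripper opens to 85 mm and grips with 20 to 120 N. Pads are 22 mm wide; open, the fingers measure 114 mm over their backs; the gripper's body (76 mm by 85 mm) begins 54 mm behind the grasp point. The pads swing forward as they close: fully open they stand 13 mm farther back than shut.
Start: joints at [-1.36, 0.286, 1.577, -0, 1.279, -0.15], TCP at [0.238, -0.632, 0.256] pointing down, gripper open.
Joint ranges: [-2.77, 2.77], [-0.9, 2.22], [0.21, 2.48], [-1.53, 4.67], [0.24, 2.81], [-2.84, 2.84]. Speed limits (rad/s): [2.79, 2.79, 3.14, 3.14, 3.14, 3.14].

INTERFACE

Orientations are given as a unit quaternion [x, y, z, w].
In Python, from plant import ctrl gives the robot as it stands.
- The arm moves only by the tool arm_command, never from a script. Its argument "steps" is a list of rows, each an object with "hand": the opening, from 0 (shut) to 1 (fully open); "travel": the shift along the tool's x, y, z in units of 0.3 m (1.0 is 0.3 m), a list of three; "rotation": the turn, a rotation vector about the tool's x, y, z in units of 30 degrees (1.0 is 30 degrees), a list of three. A call has 1 to 20 rows; each row shifts and turns the pose as measured when the row begins, along the tool's axes as they then stand; what a row does not reach is not made up. A row lasts 1/8 s, in which the tool goes at most 62.5 mm and 10.7 degrees, less where a joint would pass 70% of its speed; a pose out of reach is approached as far as the arm can. A call with a number of a shift or a turn outside -1 to 1 is refused whole. A call with a gripper value outside its range is refused whole. The fingers move at their own pace and stop on an object; "grip_force" is the grip in N (left out, the last holds). Time passes only in rows, so rows that do not move let the fingers close. It gives the time, the measured TCP pose, the force and the opening at its end, in the units of the state.
- ctrl.get_state(): the state, without advancing time (a new reading comes with each control period).
- ctrl.read_camera(name): name is "scene" or "top" or "wrist"; returns (picture, depth): 384x512x3 uint8, blue, green, red; 384x512 float32, m along the optical axis (not along the pixel's ray), 0 where there is no reading.
- ctrl.camera_params(name): a dict with "fx", "fy", "cx", "cy" (pixels), "extrinsics" (4x4, takes a point from camera to world coordinates); the wrist camera has in their place "tool_from_camera" (4x4, takes a point from camera to tool coordinates, whose origin is the TCP and whose axes are the tool frame's). Camera axes: x right, y down, z forward; pixel columns grow to the right and rows downward; lengths in m; the calibration is good to about 2 mm. A picture is of the moment at which its call begins: read the wrist's pose just before it. camera_params takes no time and is no camera call.
- ctrl.sign_off(): hands the job in, once; it reports no verdict.
Trained networks look in the newest picture that a camera, given by its name, has taken for a name from the list of things; names that differ only in an ending like _2 or _b are one class to them, and where a whole thing is asked for, a point or a joint stands for the part that bears it (a point fixed in the world has none). Each returns a list of dicts, best first, with "score" (0 to 1); they miss things now and then, are a little off and sometimes report something else, mostly with a low value. They report only what shows in the picture. A call takes as long as a camera call.
- ctrl.masks_of(camera, thing): "region" (384x512 bool, what is visible of it) and "at" ([column, row] in pixels, amid what is visible of it).
The state is a dict: "time": time; "qpos": joint angles; "dq": joint speeds; "joint_efforts": joint torques, N m; "eef_pos": TCP position; "tcp_rot": TCP orientation; "contact_force": force on the tool from outside, world axes, zero at the start; "wrist_torque": the same for the moment, N m; "opening": opening from 0.0 (shut) to 1.0 (fully open).
Only numpy, scipy, OpenCV 4.12 (cv2) and the standard library are available. Lean on these libraries where they do the work, as an engineer would, in place of code of your own. Each camera call takes 0.05 s, during which the arm holds its last target.

## Working session

There is one attempt and no reset: what is moved stays moved. The work goes in short steps, Python scripts to look and compute and a tool call to move; the robot and the scene stay as the last step left them, time stands still between calls to the robot, and variables do not carry over. Pictures are saved under pics/ and viewed, and the job is handed in when it is done.

Besides the shell and the picture viewer there is one more tool, called after "Emit:" by a JSON object that holds its "method" and its "body", one argument or row to a line. arm_command: Moves the arm, as the interface text tells. Shifts and turns lie within -1 to 1; 1 stands for 0.3 m of shift or 30 degrees of turn. Its arguments: {"type":"object","properties":{"steps":{"type":"array","items":{"type":"object","properties":{"hand":{"type":"number"},"travel":{"type":"array","items":{"type":"number","minimum":-1,"maximum":1}},"rotation":{"type":"array","items":{"type":"number","minimum":-1,"maximum":1}}}}},"grip_force":{"type":"number"}},"required":["steps"]}

```bash
ls; mkdir -p pics; python3 - <<'E'
from plant import ctrl
import cv2,json
s=ctrl.get_state();print(s)
for n in ("scene","top","wrist"):
    p,d=ctrl.read_camera(n);cv2.imwrite(f"pics/{n}0.png",p)
    print(n,{k:(v.tolist() if hasattr(v,'tolist') else v) for k,v in ctrl.camera_params(n).items()})
E
```

```text
pics
{'time': 0.0, 'qpos': array([-1.35998568e+00,  2.87210048e-01,  1.57817574e+00,  2.22317751e-05,
        1.27856784e+00, -1.49996602e-01]), 'dq': array([-0.00060569, -0.00266256,  0.00079724, -0.00074425,  0.00041429,
       -0.00017042]), 'joint_efforts': array([ 6.10116385e-04, -4.05979836e+01, -2.92624193e+01, -9.47957710e-05,
        5.76452294e-03,  3.31888351e-06]), 'eef_pos': array([ 0.23820452, -0.63094191,  0.25491818]), 'tcp_rot': array([-0.12688934,  0.69646589, -0.69479674,  0.12685363]), 'contact_force': array([-0.4798868 , -0.16178002,  0.44932782]), 'wrist_torque': array([ 0.00040785, -0.01321395,  0.0434005 ]), 'opening': 0.999550428775319}
scene {'fx': 416.2948773792325, 'fy': 416.2948773792325, 'cx': 256.4456292874351, 'cy': 192.88205066308794, 'extrinsics': [[-0.4365252277932531, 0.7113663354684271, -0.5508208985344237, 1.3296657546219082], [0.8996918545279061, 0.34478269559934654, -0.26773019947586285, 0.34097451103545934], [-0.0005407367062228658, -0.6124400620284973, -0.7905168423419864, 1.2405912773452883], [0.0, 0.0, 0.0, 1.0]]}
top {'fx': 386.87571639789235, 'fy': 386.87571639789235, 'cx': 256.23594603246295, 'cy': 187.79034561146824, 'extrinsics': [[-0.005577302114607325, -0.9815707372936724, 0.19101775150461536, 0.3666322858733485], [-0.9999682501950793, 0.006561709788711876, 0.004521345644878344, 0.01675641093556923], [-0.005691423628068356, -0.1909864698176426, -0.9815761692521273, 1.4791207827455344], [0.0, 0.0, 0.0, 1.0]]}
wrist {'fx': 268.1114536218571, 'fy': 268.1114536218571, 'cx': 261.3330925862578, 'cy': 190.79732060668883, 'tool_from_camera': [[-0.0004274119019370414, 0.9524453963445245, 0.30470901578585596, -0.07811964230981823], [0.0016393279710620074, -0.304707966832406, 0.9524444170410481, -0.1185441073589239], [0.999998564960404, 0.0009066040923895674, -0.001431134567497584, 0.00034583559274747877], [0.0, 0.0, 0.0, 1.0]]}
```

View pics/scene0.png

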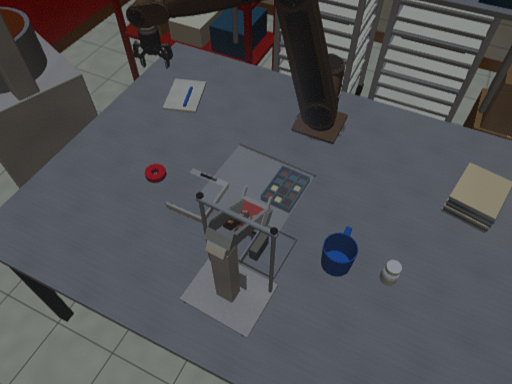

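View pics/top0.png

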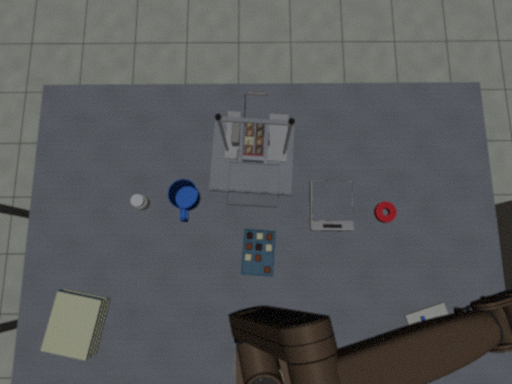

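View pics/wrist0.png

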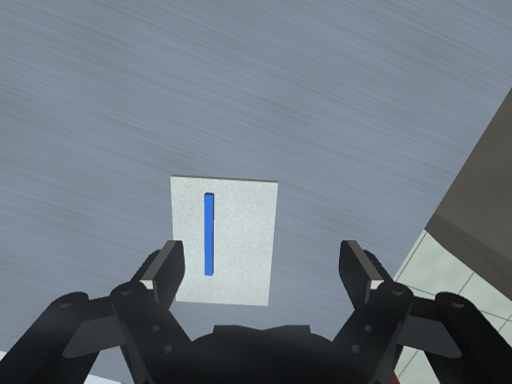

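The top view shows the jug at (184,195) with its handle towards the robot at (185,215). The chute is at (255,140) with its mouth facing the robot, the scale at (332,205), the gift box at (258,252), the ribbon at (386,212) and the jar at (139,201). Next I'll measure these.

```bash
cat > h.py <<'E'
from plant import ctrl
import numpy as np, cv2
from scipy.spatial.transform import Rotation as R
def ext(n,s=None):
    p=ctrl.camera_params(n)
    if n!='wrist': return p,np.array(p['extrinsics'])
    s=s or ctrl.get_state()
    T=np.eye(4);T[:3,:3]=R.from_quat(s['tcp_rot']).as_matrix();T[:3,3]=s['eef_pos']
    return p,T@np.array(p['tool_from_camera'])
def cloud(n,d,mask,s=None):
    p,E=ext(n,s)
    v,u=np.nonzero(mask&(d>0));z=d[v,u]
    c=np.stack([(u-p['cx'])/p['fx']*z,(v-p['cy'])/p['fy']*z,z],1)
    return c@E[:3,:3].T+E[:3,3],u,v
def proj(n,P,s=None):
    p,E=ext(n,s);P=np.atleast_2d(P)
    c=(P-E[:3,3])@E[:3,:3]
    return np.stack([c[:,0]/c[:,2]*p['fx']+p['cx'],c[:,1]/c[:,2]*p['fy']+p['cy']],1)
E
python3 - <<'E'
from h import *
np.set_printoptions(precision=4,suppress=True)
names=["chute","jug_handle","jug_rim","scale_top","giftbox","ribbon","sprinkles","choc0","guard_edge"]
out={}
for n in("scene","top"):
    p,d=ctrl.read_camera(n)
    np.save(f"d_{n}.npy",d);np.save(f"p_{n}.npy",p)
    for t in names:
        try: r=ctrl.masks_of(n,t)
        except Exception as e: print(n,t,e);continue
        for i,m in enumerate(r[:2]):
            c,u,v=cloud(n,d,m['region'])
            if len(c)==0: continue
            out[f"{n}_{t}_{i}"]=m['region']
            print(n,t,round(m['score'],2),m['at'],m['region'].sum(),'med',np.median(c,0),'lo',np.percentile(c,2,0),'hi',np.percentile(c,98,0))
np.savez('masks.npz',**out)
print(ctrl.get_state()['time'])
E
```

```text
scene chute 0.91 [245.9, 233.9] 14474 med [0.7861 0.0453 0.324 ] lo [ 0.5784 -0.0945  0.001 ] hi [0.9532 0.1419 0.3641]
scene chute 0.18 [389.8, 271.5] 377 med [0.6125 0.4544 0.0666] lo [0.5772 0.4324 0.0107] hi [0.6231 0.4787 0.089 ]
scene jug_handle 0.72 [340.7, 253.0] 1346 med [0.5901 0.286  0.0562] lo [0.5285 0.2368 0.0005] hi [0.669  0.3358 0.1066]
scene jug_rim 0.77 [340.4, 252.5] 1280 med [0.5901 0.286  0.0563] lo [0.5387 0.238  0.0015] hi [0.6691 0.3345 0.1063]
scene jug_rim 0.73 [155.0, 171.1] 316 med [ 0.5591 -0.4642  0.0243] lo [ 0.5211 -0.5012  0.0013] hi [ 0.5959 -0.4321  0.0309]
scene scale_top 0.86 [189.0, 196.8] 1430 med [ 0.6279 -0.2814  0.0476] lo [ 0.493  -0.3407  0.0031] hi [ 0.7579 -0.0939  0.343 ]
scene ribbon 0.81 [153.0, 174.5] 307 med [ 0.5652 -0.4665  0.0243] lo [ 0.5254 -0.5013  0.0012] hi [ 0.5959 -0.4326  0.031 ]
scene sprinkles 0.71 [390.7, 272.1] 447 med [0.6111 0.4544 0.0618] lo [ 0.5563  0.4303 -0.0021] hi [0.6231 0.4823 0.0891]
scene choc0 0.6 [228.0, 224.7] 112 med [0.8086 0.0066 0.3094] lo [ 0.7869 -0.0122  0.295 ] hi [0.8201 0.0185 0.3181]
scene c
[... 625 characters left out ...]
] 2159 med [ 0.5779 -0.2553  0.0449] lo [ 0.4894 -0.3327  0.0266] hi [ 0.67   -0.1809  0.0526]
top scale_top 0.6 [252.7, 153.2] 7741 med [0.6911 0.031  0.3533] lo [ 0.5764 -0.0844 -0.0009] hi [0.9426 0.1507 0.364 ]
top giftbox 0.59 [257.2, 253.5] 1524 med [0.4069 0.0179 0.0117] lo [ 0.3264 -0.0414 -0.003 ] hi [0.4904 0.0773 0.0314]
top ribbon 0.85 [383.7, 209.3] 337 med [ 0.5573 -0.464   0.0223] lo [ 0.5228 -0.502   0.0029] hi [ 0.5917 -0.428   0.0284]
top sprinkles 0.58 [139.3, 202.5] 214 med [0.5923 0.4483 0.0803] lo [0.5712 0.4337 0.0144] hi [0.6179 0.4767 0.0899]
top guard_edge 0.83 [250.2, 154.1] 7522 med [0.6899 0.0313 0.3533] lo [ 0.5778 -0.0826 -0.0003] hi [0.9386 0.1481 0.3624]
1.15
```

```bash
python3 - <<'E'
from h import *
from scipy.optimize import least_squares
np.set_printoptions(precision=4,suppress=True)
M=np.load('masks.npz')
for n in("scene","top"):
    d=np.load(f"d_{n}.npy")
    full,u,v=cloud(n,d,np.ones_like(d,bool))
    # guard
    k=(abs(full[:,2]-.353)<.012)&(full[:,0]>.5)&(full[:,0]<.95)&(abs(full[:,1]-.03)<.2)
    g=full[k]; print(n,'guard',k.sum(),g[:,2].mean(), cv2.minAreaRect(g[:,:2].astype(np.float32)), np.percentile(g,[1,50,99],axis=0).tolist())
    m=cv2.dilate(M[f"{n}_jug_rim_0"].astype(np.uint8),np.ones((5,5)))>0
    c,_,_=cloud(n,d,m)
    r=c[(c[:,2]>.09)&(c[:,2]<.115)]
    # circle fit for top
    f=lambda q:np.hypot(r[:,0]-q[0],r[:,1]-q[1])-q[2]
    s=least_squares(f,[.615,.29,.053],loss='soft_l1',f_scale=.002).x; print(n,'rim',s,len(r),np.percentile(r[:,2],[5,50,95]))
    h=c[(np.hypot(c[:,0]-s[0],c[:,1]-s[1])>.066)&(c[:,2]>.03)&(c[:,2]<.12)]
    print('handle',len(h),h.mean(0),np.percentile(h,[2,98],axis=0).tolist(), 'ang',np.degrees(np.arctan2(*(s[:2]-h.mean(0)[:2])[::-1])))
    p,_,_=cloud(n,d,M[f"{n}_scale_top_0"])
    p=p[(abs(p[:,2]-.048)<.006)&(p[:,1]<-.1)]
    print('scale',len(p),p[:,2].mean(),cv2.minAreaRect(p[:,:2].astype(np.float32)),np.percentile(p,[1,99],axis=0).tolist())
img=np.load('p_top.npy'); cv2.imwrite('pics/topz.png',cv2.resize(img[80:290,120:410],None,fx=2.7,fy=2.7,interpolation=cv2.INTER_CUBIC))
img=np.load('p_scene.npy'); cv2.imwrite('pics/scenez.png',cv2.resize(img[140:340,140:420],None,fx=2.8,fy=2.8,interpolation=cv2.INTER_CUBIC))
E
```

```text
scene guard 6657 0.3553665137374508 ((0.7316564917564392, 0.027304820716381073), (0.24614879488945007, 0.3275686502456665), 86.16099548339844) [[0.5724832631876898, -0.09010104689636848, 0.3434988140319721], [0.7081069504193392, 0.03234586431058156, 0.3556015713025771], [0.8873027231014572, 0.15091518056281317, 0.3625372278960126]]
scene rim [0.6163 0.286  0.0534] 298 [0.0911 0.0995 0.1077]
handle 44 [0.5355 0.2873 0.0919] [[0.5205556463832789, 0.2778226871787294, 0.0860220108234132], [0.5492463900211495, 0.2964498459102501, 0.09650652836948433]] ang -0.9024100022130515
scale 912 0.04875254205927914 ((0.5853984355926514, -0.2659013867378235), (0.15236350893974304, 0.1791439652442932), 89.13302612304688) [[0.5106097632188117, -0.33975544764939514, 0.042822449220740355], [0.6715620043075949, -0.1960912520852239, 0.053704006417830394]]
top guard 6174 0.35395224855850593 ((0.7315779328346252, 0.031341344118118286), (0.2457805722951889, 0.3195783197879791), 86.1049575805664) [[0.5719750791575069, -0.08716480722454058, 0.3482074074621475], [0.6869371267071871, 0.03393161209480437, 0.3538809832939015], [0.8265232047966222, 0.15426206702240827, 0.36175723100904605]]
top rim [0.6151 0.2896 0.0538] 166 [0.0909 0.1001 0.1081]
handle 66 [0.5338 0.2892 0.0778] [[0.5211819541534595, 0.2809752684478122, 0.03116652789944323], [0.5491691167038361, 0.29885513675148256, 0.09491692024906317]] ang 0.24603078555566488
scale 1439 0.04673381071745088 ((0.5843024849891663, -0.2596118450164795), (0.14969627559185028, 0.17738626897335052), 88.62382507324219) [[0.5216076284233113, -0.3332032367715505, 0.042217315351598644], [0.669794060440511, -0.18662393363943997, 0.05310143725158601]]
```

View pics/topz.png

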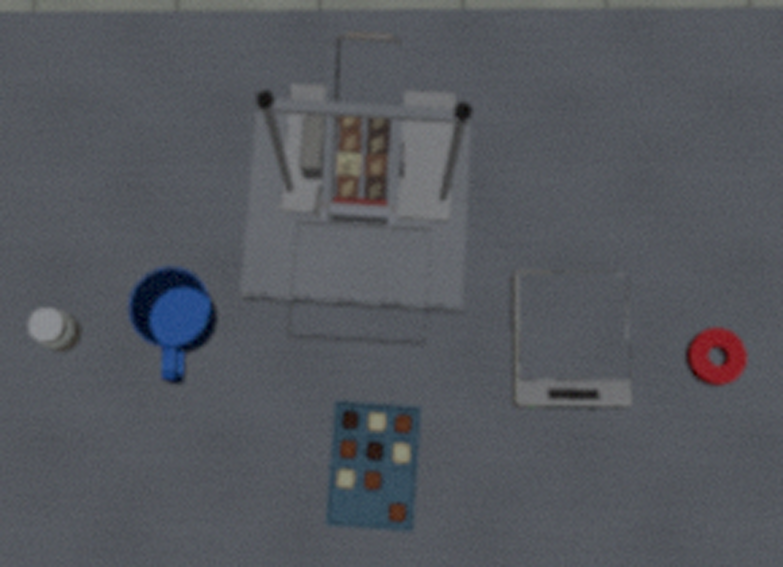

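View pics/scenez.png

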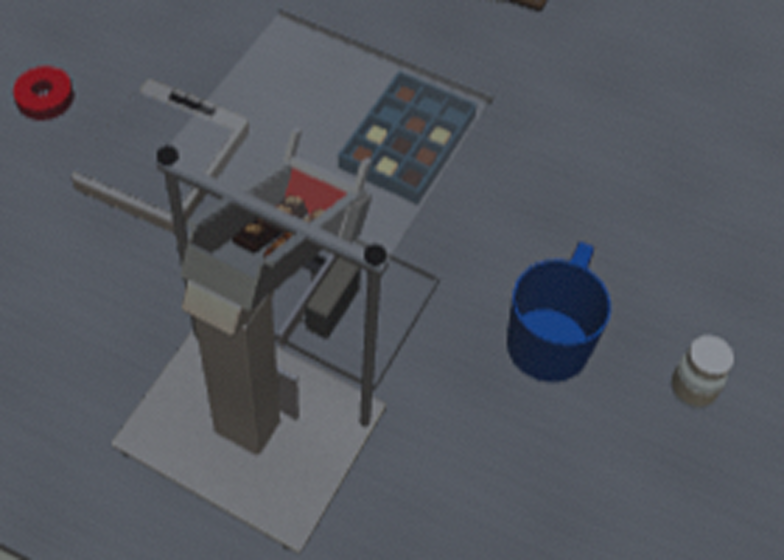

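```bash
python3 - <<'E'
from h import *
np.set_printoptions(precision=4,suppress=True)
s=ctrl.get_state();print(R.from_quat(s['tcp_rot']).as_matrix())
for n in("scene","top"):
    d=np.load(f"d_{n}.npy")
    full,u,v=cloud(n,d,np.ones_like(d,bool))
    k=(abs(full[:,2]-.353)<.012)&(full[:,0]>.5)&(full[:,0]<.70)&(abs(full[:,1]-.03)<.2)
    g=full[k]
    # front edge line
    ys=np.arange(-.07,.14,.006);F=np.array([[g[abs(g[:,1]-y)<.003,0].min(),y] for y in ys])
    a=np.polyfit(F[:,1],F[:,0],1);res=F[:,0]-np.polyval(a,F[:,1]);print(n,'front x=',a,'yaw',-np.degrees(np.arctan(a[0])),res.std())
    xs=np.arange(.60,.70,.006)
    lo=np.polyfit(xs,[g[abs(g[:,0]-x)<.003,1].min() for x in xs],1);hi=np.polyfit(xs,[g[abs(g[:,0]-x)<.003,1].max() for x in xs],1)
    print('sides',lo,hi,np.polyval(lo,.6),np.polyval(hi,.6), 'z',np.median(g[:,2]))
    e=g[abs(g[:,0]-np.polyval(a,g[:,1]))<.006];print('edge z',np.percentile(e[:,2],[5,50,95]),'glass z',np.median(g[g[:,0]>.62][:,2]))
E
```

```text
[[-0.9356  0.      0.353 ]
 [-0.353  -0.0001 -0.9356]
 [ 0.     -1.      0.0001]]
scene front x= [0.0617 0.5707] yaw -3.5284020421984525 0.0013907042125402606
sides [-0.0659 -0.0466] [-0.0683  0.1987] -0.08615490557048353 0.15770623636767536 z 0.3556730935105834
edge z [0.3537 0.357  0.3611] glass z 0.35563573488769584
top front x= [0.0687 0.5701] yaw -3.9278947084405074 0.00048428970826964416
sides [-0.0673 -0.0407] [-0.0673  0.2008] -0.08109908363427307 0.16039071032325658 z 0.35389208489896984
edge z [0.348  0.3562 0.3606] glass z 0.3538227647125677
```

```bash
cat >> h.py <<'E'
def axes(theta,yaw=0.):
    # tool y = approach (theta below level, heading yaw), tool z = level right
    c,s=np.cos(theta),np.sin(theta);M=np.array([[-s,c,0],[0,0,-1],[-c,-s,0]])
    return R.from_euler('z',yaw)*R.from_matrix(M)
def rows(wps,step=.05,ang=9.,s=None,dec=3):
    """wps: list of (pos, Rotation); rows in call units"""
    s=s or ctrl.get_state();p=np.array(s['eef_pos']);q=R.from_quat(s['tcp_rot'])
    out=[]
    for P,Q in wps:
        P=np.array(P);rv=(q.inv()*Q).as_rotvec()
        n=max(1,int(np.ceil(max(np.linalg.norm(P-p)/step,np.degrees(np.linalg.norm(rv))/ang))))
        dR=R.from_rotvec(rv/n)
        for i in range(n):
            t=q.inv().apply((P-p)/(n-i))
            t=np.round(t/.3,dec);r=np.round(np.degrees(dR.as_rotvec())/30,dec)
            out.append((t.tolist(),r.tolist()))
            p=p+q.apply(t*.3);q=q*R.from_rotvec(np.radians(r*30))
    for t,r in out: print('{"travel":',t,',"rotation":',r,'},')
    print(len(out),p,'from',s['eef_pos'],s['time'])
E
python3 - <<'E'
from h import *
D=axes(np.pi/2)
rows([([.30,-.45,.46],D),([.42,-.12,.48],D)],dec=2)
E
```

```text
{"travel": [-0.07, -0.11, -0.08] ,"rotation": [-0.0, 0.11, 0.0] },
{"travel": [-0.06, -0.11, -0.09] ,"rotation": [-0.0, 0.11, 0.0] },
{"travel": [-0.06, -0.11, -0.09] ,"rotation": [-0.0, 0.11, 0.0] },
{"travel": [-0.05, -0.12, -0.09] ,"rotation": [-0.0, 0.11, 0.0] },
{"travel": [-0.05, -0.11, -0.1] ,"rotation": [-0.0, 0.11, 0.0] },
{"travel": [-0.04, -0.12, -0.09] ,"rotation": [-0.0, 0.11, 0.0] },
{"travel": [-0.05, -0.01, -0.14] ,"rotation": [-0.0, 0.0, -0.0] },
{"travel": [-0.05, -0.01, -0.14] ,"rotation": [-0.0, 0.0, -0.0] },
{"travel": [-0.05, -0.01, -0.14] ,"rotation": [-0.0, 0.0, -0.0] },
{"travel": [-0.05, -0.01, -0.14] ,"rotation": [-0.0, 0.0, -0.0] },
{"travel": [-0.05, -0.01, -0.13] ,"rotation": [-0.0, 0.0, -0.0] },
{"travel": [-0.06, -0.01, -0.14] ,"rotation": [-0.0, 0.0, -0.0] },
{"travel": [-0.05, -0.0, -0.13] ,"rotation": [-0.0, 0.0, -0.0] },
{"travel": [-0.06, -0.01, -0.14] ,"rotation": [-0.0, 0.0, -0.0] },
14 [ 0.42112308 -0.11921565  0.48134622] from [ 0.23831595 -0.63151298  0.25637478] 1.15
```

Emit:
{"method": "arm_command", "body": {
  "steps": [
    {"hand":1,"travel":[-0.07,-0.11,-0.08],"rotation":[0,0.11,0]},
    {"hand":1,"travel":[-0.06,-0.11,-0.09],"rotation":[0,0.11,0]},
    {"hand":1,"travel":[-0.06,-0.11,-0.09],"rotation":[0,0.11,0]},
    {"hand":1,"travel":[-0.05,-0.12,-0.09],"rotation":[0,0.11,0]},
    {"hand":1,"travel":[-0.05,-0.11,-0.1],"rotation":[0,0.11,0]},
    {"hand":1,"travel":[-0.04,-0.12,-0.09],"rotation":[0,0.11,0]}
  ]
}}

```text
time: 1.9
eef_pos: [0.3014, -0.4471, 0.4616]
tcp_rot: [-0.001, 0.71, -0.704, -0.001]
contact_force: [-0.3, -0.9, 0.2]
opening: 0.997
```

```bash
cat >> h.py <<'E'
def log():
    import os,pickle
    L=pickle.load(open('log.pkl','rb')) if os.path.exists('log.pkl') else []
    s=ctrl.get_state();L.append(s);pickle.dump(L,open('log.pkl','wb'))
    print('t',s['time'],'q',np.round(s['qpos'],3),'p',np.round(s['eef_pos'],4),'y',np.round(R.from_quat(s['tcp_rot']).as_matrix()[:,1],3),'F',np.round(s['contact_force'],2),'o',round(s['opening'],3))
E
python3 -c "
from h import *
log()"
```

```text
t 1.9 q [-1.167 -0.093  1.62   0.002  1.624  0.404] p [ 0.3014 -0.4471  0.4616] y [-0.002  0.009 -1.   ] F [-0.35 -0.88  0.24] o 0.997
```

Emit:
{"method": "arm_command", "body": {
  "steps": [
    {"hand":1,"travel":[-0.05,-0.01,-0.14],"rotation":[0,0,0]},
    {"hand":1,"travel":[-0.05,-0.01,-0.14],"rotation":[0,0,0]},
    {"hand":1,"travel":[-0.05,-0.01,-0.14],"rotation":[0,0,0]},
    {"hand":1,"travel":[-0.05,-0.01,-0.14],"rotation":[0,0,0]},
    {"hand":1,"travel":[-0.05,-0.01,-0.14],"rotation":[0,0,0]},
    {"hand":1,"travel":[-0.05,-0.01,-0.14],"rotation":[0,0,0]},
    {"hand":1,"travel":[-0.05,0,-0.14],"rotation":[0,0,0]},
    {"hand":1,"travel":[-0.05,0,-0.14],"rotation":[0,0,0]}
  ]
}}

```text
time: 2.9
eef_pos: [0.4236, -0.1009, 0.4882]
tcp_rot: [-0.004, -0.706, 0.708, -0.001]
contact_force: [0.5, -0.4, 0.6]
opening: 1.0
```

```bash
python3 -c "
from h import *
log()
p,d=ctrl.read_camera('wrist');cv2.imwrite('pics/w1.png',p)
D=axes(np.pi/2)
rows([([.42,.16,.47],D),([.43,.285,.40],axes(1.2))],dec=2)"
```

```text
t 2.9 q [-0.469 -0.342  1.781  0.002  1.695  1.106] p [ 0.4236 -0.1009  0.4882] y [ 0.008 -0.002 -1.   ] F [ 0.5  -0.41  0.64] o 1.0
{"travel": [0.0, 0.01, -0.14] ,"rotation": [0.0, 0.0, -0.0] },
{"travel": [0.0, 0.01, -0.14] ,"rotation": [0.0, 0.0, -0.0] },
{"travel": [0.0, 0.01, -0.14] ,"rotation": [0.0, 0.0, -0.0] },
{"travel": [0.0, 0.01, -0.15] ,"rotation": [0.0, 0.0, -0.0] },
{"travel": [0.01, 0.01, -0.14] ,"rotation": [0.0, 0.0, -0.0] },
{"travel": [0.0, 0.01, -0.15] ,"rotation": [0.0, 0.0, -0.0] },
{"travel": [-0.01, 0.08, -0.14] ,"rotation": [0.0, 0.0, 0.23] },
{"travel": [0.0, 0.08, -0.14] ,"rotation": [0.0, 0.0, 0.23] },
{"travel": [0.01, 0.08, -0.13] ,"rotation": [0.0, 0.0, 0.23] },
9 [0.43038807 0.28437419 0.39955071] from [ 0.42448875 -0.09680681  0.48861536] 2.95
```

View pics/w1.png

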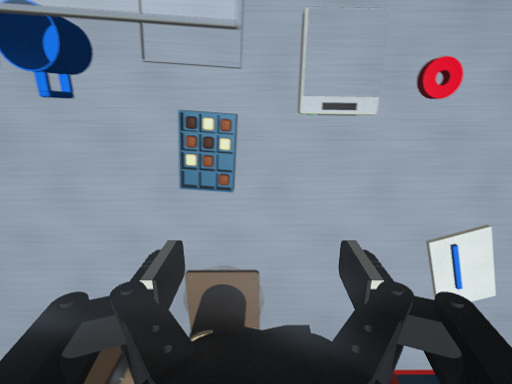

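Wrist view: the scale is at (340,60) with its display at (340,106), the gift box at (208,150), the jug handle at (55,85), and the guard edge crosses the top left. I'll take depth here for the scale and continue.

```bash
python3 - <<'E'
from h import *
np.set_printoptions(precision=4,suppress=True)
s=ctrl.get_state()
p,d=ctrl.read_camera('wrist')
c,u,v=cloud('wrist',d,np.ones_like(d,bool),s)
k=(abs(c[:,2]-.048)<.006)&(c[:,0]>.45)&(c[:,1]<-.1)&(c[:,1]>-.4)
g=c[k];print('scale',len(g),np.median(g,0),cv2.minAreaRect(g[:,:2].astype(np.float32)))
for x in(.53,.56,.6,.63):
    e=g[abs(g[:,0]-x)<.004];print(x,e[:,1].min(),e[:,1].max(),(e[:,1].min()+e[:,1].max())/2)
# x extents per y
for y in(-.32,-.29,-.26,-.23,-.20):
    e=g[abs(g[:,1]-y)<.004];print(y,e[:,0].min(),e[:,0].max())
k=(abs(c[:,2]-.354)<.012)&(c[:,0]>.5);g=c[k];print('guard',len(g));
if len(g):
    for y in (-.04,0,.04,.08):
        e=g[abs(g[:,1]-y)<.005]; print(y,len(e) and (e[:,0].min(),np.median(e[:,2])))
    print(g.min(0),g.max(0))
E
```

```text
scale 6957 [ 0.6018 -0.262   0.0486] ((0.589659571647644, -0.26212987303733826), (0.15027034282684326, 0.16479097306728363), 89.1626205444336)
0.53 -0.33556080052694603 -0.1864320483471278 -0.2609964244370369
0.56 -0.33639310107874865 -0.18682095350597422 -0.2616070272923614
0.6 -0.33665834274129053 -0.1880627499551231 -0.2623605463482068
0.63 -0.33733683678947757 -0.1880522431448146 -0.2626945399671461
-0.32 0.5221856356084902 0.6692046041026097
-0.29 0.5220986470396052 0.6706864556080223
-0.26 0.5220626752671835 0.6706453345216946
-0.23 0.5238442019919267 0.670541760720315
-0.2 0.5238035119302813 0.672237789792459
guard 5565
-0.04 (np.float64(0.5657522345708064), np.float64(0.3563434771888011))
0 (np.float64(0.5685231244309756), np.float64(0.35658505075027064))
0.04 (np.float64(0.5711002657106584), np.float64(0.3567159578420372))
0.08 (np.float64(0.5738867844251243), np.float64(0.3573371797423935))
[ 0.563  -0.0845  0.3489] [0.5851 0.1212 0.3625]
```

Emit:
{"method": "arm_command", "body": {
  "steps": [
    {"hand":1,"travel":[0,0.01,-0.14],"rotation":[0,0,0]},
    {"hand":1,"travel":[0,0.01,-0.14],"rotation":[0,0,0]},
    {"hand":1,"travel":[0,0.01,-0.14],"rotation":[0,0,0]},
    {"hand":1,"travel":[0,0.01,-0.14],"rotation":[0,0,0]},
    {"hand":1,"travel":[0,0.01,-0.14],"rotation":[0,0,0]},
    {"hand":1,"travel":[0,0.01,-0.14],"rotation":[0,0,0]},
    {"hand":1,"travel":[0,0.08,-0.14],"rotation":[0,0,0.23]},
    {"hand":1,"travel":[0,0.08,-0.14],"rotation":[0,0,0.23]},
    {"hand":1,"travel":[0.01,0.08,-0.13],"rotation":[0,0,0.23]}
  ]
}}

```text
time: 4.12
eef_pos: [0.4349, 0.2784, 0.3985]
tcp_rot: [-0.14, -0.692, 0.695, -0.134]
contact_force: [0.8, -0.1, -0.2]
opening: 1.001
```

```bash
python3 -c "
from h import *
log()
s=ctrl.get_state()
p,d=ctrl.read_camera('wrist');cv2.imwrite('pics/w2.png',p);np.save('dw2.npy',d)
np.set_printoptions(precision=4,suppress=True)
m=ctrl.masks_of('wrist','jug_rim')
for x in m[:2]:
    print(x['score'],x['at'])
m=cv2.dilate(m[0]['region'].astype(np.uint8),np.ones((5,5)))>0
from scipy.optimize import least_squares
c,_,_=cloud('wrist',d,m,s)
r=c[(c[:,2]>.095)&(c[:,2]<.112)]
q=least_squares(lambda q:np.hypot(r[:,0]-q[0],r[:,1]-q[1])-q[2],[.615,.288,.053],loss='soft_l1',f_scale=.002).x;print('rim',q,len(r),np.percentile(r[:,2],[5,50,95]))
h=c[(np.hypot(c[:,0]-q[0],c[:,1]-q[1])>.068)&(c[:,2]>.03)&(c[:,2]<.12)]
print('handle',len(h),np.percentile(h,[2,50,98],axis=0),'top',h[h[:,2]>.085].mean(0), np.percentile(h[h[:,2]>.085],[2,98],axis=0))
rows([([.43,.285,.20],axes(.75))],dec=2)"
```

```text
t 4.125 q [ 0.448 -0.306  1.94  -0.186  1.163  2.072] p [0.4349 0.2784 0.3985] y [ 0.38  -0.006 -0.925] F [ 0.77 -0.13 -0.2 ] o 1.001
0.77 [257.2, 124.7]
rim [0.615  0.288  0.0528] 640 [0.0964 0.1051 0.1072]
handle 232 [[0.5199 0.2792 0.0428]
 [0.5313 0.2883 0.0929]
 [0.5465 0.2977 0.0948]] top [0.5333 0.2886 0.0929] [[0.5201 0.2792 0.0887]
 [0.5465 0.2977 0.0949]]
{"travel": [0.06, 0.15, -0.01] ,"rotation": [-0.0, 0.0, 0.21] },
{"travel": [0.08, 0.14, -0.0] ,"rotation": [-0.0, 0.0, 0.21] },
{"travel": [0.09, 0.13, -0.01] ,"rotation": [-0.0, 0.0, 0.21] },
{"travel": [0.11, 0.13, -0.0] ,"rotation": [-0.0, 0.0, 0.21] },
4 [0.4303 0.2841 0.1983] from [0.432  0.2794 0.3936] 4.225
```

View pics/w2.png

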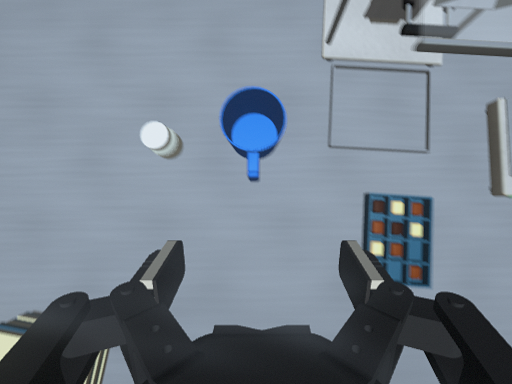

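Wrist view: the jug rim is at (253,122) and the handle at (253,168). The jug axis comes out at (0.615, 0.288), with the handle outer face at x=0.519. Both agree with the given sizes. Before tilting I'll fit the kinematics to check reach.

```bash
cat > kin.py <<'E'
from h import *
import pickle
from scipy.optimize import least_squares
L=pickle.load(open('log.pkl','rb'))
S=[(np.array([-1.35998568,.28721,1.578176,2.2e-5,1.278568,-.149997]),np.array([.2382,-.6313,.2552]),R.from_quat([-0.12688934,0.69646589,-0.69479674,0.12685363]))]
S+=[(s['qpos'],s['eef_pos'],R.from_quat(s['tcp_rot'])) for s in L]
# wrist: forearm along z', roll q4, bend q5, roll q6 ; fixed tool rotation
def fkR(q): return R.from_euler('z',q[0])*R.from_euler('y',q[1]+q[2])*R.from_euler('z',q[3])*R.from_euler('y',q[4])*R.from_euler('z',q[5])
def fk(q,k):
    l2,l3,a,lt,h,d,dx=k
    w=np.array([l2*np.sin(q[1])+l3*np.sin(q[1]+q[2])+a*np.cos(q[1]+q[2])+dx,d,h+l2*np.cos(q[1])+l3*np.cos(q[1]+q[2])-a*np.sin(q[1]+q[2])])
    Rr=fkR(q)
    return R.from_euler('z',q[0]).apply(w)+lt*Rr.as_matrix()[:,2],Rr
def fit():
    f=lambda k:np.concatenate([fk(q,k)[0]-p for q,p,_ in S]+[1e-3*(k-k0)])
    k0=np.array([.5,.45,0,.25,.35,.1,0]);s=least_squares(f,k0)
    T=[fkR(q).inv()*r for q,p,r in S]
    return s.x,R.concatenate(T).mean(),np.abs(s.fun[:-7]).max(),max(np.degrees((T[i].inv()*T[0]).magnitude()) for i in range(len(T)))
lo=np.array([-2.77,-.9,.21,-1.53,.24,-2.84]);hi=np.array([2.77,2.22,2.48,4.67,2.81,2.84])
def ik(P,Q,k,T,q0):
    def f(q):
        p,r=fk(q,k);return np.concatenate([(p-P)*10,((r*T).inv()*Q).as_rotvec()*3])
    s=least_squares(f,np.clip(q0,lo+.01,hi-.01),bounds=(lo,hi));return s.x,np.abs(s.fun).max()
E
python3 - <<'E'
from kin import *
np.set_printoptions(precision=3,suppress=True)
k,T,e,ea=fit();print(k,e,ea,T.as_matrix())
q0=S[-1][0]
for th in(35,40,45,50,55):
  print(th)
  Q=np.radians(th)
  for nm,P,yaw in(("pre",[.45,.288,.125],0),("pick",[.522,.288,.06],0),("chute",[.59,.04,.157],-.067),("chutefar",[.605,.038,.157],-.067),("scale",[.507,-.262,.107],0)):
    q,r=ik(np.array(P),axes(Q,yaw),k,T,q0);print(nm,q,r)
    if r<.01:q0=q
E
```

```text
[0.443 0.572 0.02  0.224 0.239 0.101 0.001] 7.207483652332813e-05 3.6278631801073245e-05 [[ 0. -0. -1.]
 [-1.  0. -0.]
 [ 0.  1. -0.]]
35
pre [ 0.454 -0.139  2.371 -1.008  0.291  2.84 ] 0.5353879436644275
pick [ 0.394  0.141  2.199 -1.03   0.24   2.84 ] 0.7725975467165893
chute [-0.137 -0.008  2.36   2.814  0.24  -1.288] 0.17658057574803074
chutefar [-0.137  0.025  2.327  2.813  0.24  -1.287] 0.17804885277550775
scale [-0.925  0.097  2.329  1.564  0.713 -0.642] 2.5409674364595958e-11
40
pre [ 0.472 -0.104  2.349 -0.976  0.325  2.84 ] 0.36966854048030906
pick [ 0.464  0.246  2.239  4.3    0.383 -2.39 ] 4.521941154855824e-11
chute [-0.221 -0.061  2.319  1.432  0.24   0.04 ] 0.3630086668701335
chutefar [-0.219 -0.022  2.287  1.485  0.24  -0.011] 0.37007823321020306
scale [-0.902  0.079  2.307  1.414  0.654 -0.486] 3.247402347028583e-15
45
pre [ 0.489 -0.071  2.329 -0.943  0.359  2.84 ] 0.2025374712422182
pick [ 0.451  0.231  2.217  4.594  0.315 -2.687] 7.144285163462882e-14
chute [ 0.017  0.031  2.285  4.472  0.24  -2.84 ] 0.5031060126302836
chutefar [ 0.013  0.062  2.253  4.469  0.24  -2.84 ] 0.5118801547838893
scale [-0.878  0.069  2.281  1.242  0.612 -0.31 ] 1.2490009027033011e-15
50
pre [ 0.505 -0.042  2.309 -0.908  0.394  2.84 ] 0.035032382872935544
pick [ 0.413  0.202  2.175 -0.963  0.275  2.84 ] 0.17375360264314507
chute [-0.116 -0.03   2.232  0.13   0.244  1.407] 1.1102230246251565e-15
chutefar [-0.116  0.005  2.198  0.132  0.244  1.405] 4.82484036057329e-09
scale [-0.852  0.065  2.252  1.054  0.59  -0.119] 1.4532264280830987e-10
55
pre [ 0.495 -0.033  2.28  -0.701  0.436  2.64 ] 1.7424950371491832e-12
pick [ 0.423  0.22   2.162 -0.904  0.305  2.806] 4.136940789933874e-10
chute [-0.114 -0.014  2.191  0.078  0.356  1.46 ] 1.1102230246251565e-14
chutefar [-0.115  0.019  2.157  0.078  0.356  1.458] 1.266087235052282e-10
scale [-0.826  0.069  2.219  0.862  0.589  0.075] 4.629630012686903e-13
```

```bash
cat > srch.py <<'E'
from kin import *
np.set_printoptions(precision=2,suppress=True)
k,T,e,ea=fit()
flipR=R.from_euler('y',180,degrees=True)
lip=np.array([.7017,.031]);cy=np.radians(-3.85);cx=np.array([np.cos(cy),np.sin(cy)])
def tcp(axis,zunder,th,psi):
    hd=np.array([np.cos(psi),np.sin(psi)])
    g=np.append(axis-.09*hd,zunder+.0575);Q=axes(th,psi)
    return g-.006*Q.as_matrix()[:,1],Q
def solve(P,Q,seeds):
    out=[]
    for q0 in seeds:
        q,r=ik(P,Q,k,T,q0)
        if r<1e-4 and not any(np.abs(q-o).max()<.05 for o in out): out.append(q)
    return out
def marg(q): return min(np.minimum(q-lo,hi-q)*np.array([1,1,1,1,1.5,1]))
if __name__=="__main__":
  seeds=[np.array([.2,0,2.2,q4,.4,q6]) for q4 in(-1,0,1,2,3,4) for q6 in(-2,-.5,1,2.3)]
  for th in(45,50,55,60):
   for fl in(0,1):
    t=np.radians(th);F=flipR if fl else R.identity()
    P,Q=tcp(np.array([.615,.288]),0,t,0);A=solve(P,Q*F,seeds)
    print('th',th,'flip',fl,'pick',[(q,round(marg(q),2)) for q in A])
    for psi in(-40,-25,-10,10,25,40):
        P,Q=tcp(lip-.017*cx,.098,t,np.radians(psi));B=solve(P,Q*F,seeds)
        print('   chute',psi,[(q,round(marg(q),2)) for q in B if marg(q)>.1])
E
python3 srch.py
```

```text
th 45 flip 0 pick [(array([ 0.45,  0.22,  2.22,  4.61,  0.32, -2.7 ]), np.float64(0.06))]
   chute -40 []
   chute -25 []
   chute -10 []
   chute 10 [(array([-0.26, -0.04,  2.27,  1.05,  0.35,  0.23]), np.float64(0.17))]
   chute 25 [(array([-0.38,  0.02,  2.21,  1.09,  0.62, -0.08]), np.float64(0.27))]
   chute 40 [(array([-0.46,  0.12,  2.1 ,  1.03,  0.86, -0.27]), np.float64(0.38))]
th 45 flip 1 pick [(array([0.45, 0.22, 2.22, 4.61, 0.32, 0.44]), np.float64(0.06))]
   chute -40 [(array([ 0.18,  0.16,  2.05, -1.07,  0.67,  0.1 ]), np.float64(0.43))]
   chute -25 [(array([ 0.08,  0.05,  2.17, -1.08,  0.41, -0.14]), np.float64(0.25))]
   chute -10 []
   chute 10 []
   chute 25 []
   chute 40 []
th 50 flip 0 pick []
   chute -40 []
   chute -25 [(array([ 0.07,  0.05,  2.14, -0.81,  0.44,  2.73]), np.float64(0.11))]
   chute -10 []
   chute 10 [(array([-0.25, -0.03,  2.23,  0.76,  0.39,  0.52]), np.float64(0.23))]
   chute 25 [(array([-0.36,  0.02,  2.17,  0.91,  0.62,  0.1 ]), np.float64(0.31))]
   chute 40 [(array([-0.43,  0.12,  2.07,  0.9 ,  0.84, -0.14]), np.float64(0.41))]
th 50
[... 1722 characters left out ...]
34))]
   chute 25 [(array([-0.31,  0.05,  2.1 ,  0.57,  0.68,  0.43]), np.float64(0.38))]
   chute 40 [(array([-0.38,  0.12,  2.01,  0.63,  0.84,  0.11]), np.float64(0.47))]
th 60 flip 1 pick [(array([ 0.41,  0.22,  2.13, -0.59,  0.36, -0.65]), np.float64(0.19))]
   chute -40 [(array([ 0.12,  0.16,  1.98, -0.59,  0.72, -0.36]), np.float64(0.5))]
   chute -25 [(array([ 0.04,  0.07,  2.07, -0.44,  0.57, -0.78]), np.float64(0.41))]
   chute -10 [(array([-0.07,  0.02,  2.13, -0.11,  0.48, -1.38]), np.float64(0.35))]
   chute 10 [(array([-0.22,  0.01,  2.14,  0.38,  0.54, -2.25]), np.float64(0.34))]
   chute 25 [(array([-0.31,  0.05,  2.1 ,  0.57,  0.68, -2.71]), np.float64(0.13))]
   chute 40 []
```

```bash
python3 - <<'E'
from srch import *
F=flipR
for th in(50,52,54):
    t=np.radians(th)
    q0=np.array([.44,.22,2.18,-1.15,.3,-.1])
    for b in(0,.06,.12):  # pre: back off
        P,Q=tcp(np.array([.615,.288]),0,t,0);P=P-b*Q.as_matrix()[:,1]
        q,r=ik(P,Q*F,k,T,q0);print(th,'back',b,q,r)
    for lift in(.05,.1):
        P,Q=tcp(np.array([.615,.288]),lift,t,0);q,r=ik(P,Q*F,k,T,q0);print(th,'lift',lift,q,r)
    for psi in(-25,-20,-15,-10):
        P,Q=tcp(lip-.017*cx,.095,t,np.radians(psi));q,r=ik(P,Q*F,k,T,q0);print(th,'chute',psi,q,r)
    for psi in(-40,-30,-20,-10,0,10,20):
        P,Q=tcp(np.array([.597,-.262]),.048,t,np.radians(psi));q,r=ik(P,Q*F,k,T,np.array([-.7,.1,2.2,-.2,.5,-1.3]));print(th,'scale',psi,q,r)
E
```

```text
50 back 0 [ 0.44  0.22  2.19 -1.29  0.29  0.05] 6.094857951666201e-11
50 back 0.06 [ 0.48  0.06  2.26 -1.03  0.35 -0.19] 7.350585556897826e-10
50 back 0.12 [ 0.52 -0.11  2.31 -0.84  0.44 -0.37] 1.8041124150158794e-12
50 lift 0.05 [ 0.44  0.11  2.19 -0.98  0.33 -0.27] 1.1635178931435064e-10
50 lift 0.1 [ 0.44  0.02  2.17 -0.76  0.41 -0.51] 2.2916668562800173e-12
50 chute -25 [ 0.07  0.06  2.14 -0.82  0.44 -0.4 ] 2.4980018054066022e-15
50 chute -20 [ 0.03  0.03  2.17 -0.73  0.36 -0.58] 2.886579864025407e-14
50 chute -15 [-0.02  0.01  2.2  -0.56  0.3  -0.84] 1.10102676975643e-10
50 chute -10 [-0.06 -0.01  2.21 -0.29  0.25 -1.2 ] 2.7755575615628914e-15
50 scale -40 [-0.48  0.02  2.28 -0.73  0.24 -0.68] 0.06700725252560516
50 scale -30 [-0.61 -0.03  2.3   0.32  0.24 -1.95] 0.16003489370789817
50 scale -20 [-0.7  -0.02  2.33  0.95  0.27 -2.77] 4.1612538415058974e-10
50 scale -10 [-0.75 -0.    2.28  0.86  0.43 -2.84] 0.15391327705339353
50 scale 0 [-0.78  0.03  2.21  0.73  0.56 -2.84] 0.3581531405634877
50 scale 10 [-0.78  0.07  2.13  0.62  0.67 -2.84] 0.56790384444412
50 scale 20 [-0.78  0
[... 1649 characters left out ...]
 0.02  0.04  2.14 -0.54  0.42 -0.77] 2.275957200481571e-13
54 chute -15 [-0.02  0.02  2.17 -0.39  0.37 -1.01] 2.8399504969911504e-12
54 chute -10 [-0.06 -0.    2.18 -0.19  0.34 -1.3 ] 7.57049978261648e-11
54 scale -40 [-0.5   0.02  2.27 -0.46  0.26 -0.96] 3.323165763402524e-09
54 scale -30 [-0.59 -0.01  2.29  0.18  0.24 -1.8 ] 0.016701828955496663
54 scale -20 [-0.69 -0.01  2.3   0.67  0.32 -2.49] 1.873501354054951e-14
54 scale -10 [-0.77  0.01  2.27  0.83  0.45 -2.84] 0.01859054006526889
54 scale 0 [-0.79  0.04  2.2   0.69  0.58 -2.84] 0.22833030611392102
54 scale 10 [-0.79  0.09  2.12  0.58  0.69 -2.84] 0.4442562121671619
54 scale 20 [-0.78  0.14  2.04  0.48  0.78 -2.84] 0.6557797763131235
```

```bash
python3 - <<'E'
from srch import *
F=flipR
for th in(52,54):
    t=np.radians(th)
    for psi in(-50,-60,-70,-80):
      for b in (0,.1):
        P,Q=tcp(np.array([.597,-.262]),.048,t,np.radians(psi));P=P-b*Q.as_matrix()[:,1];q,r=ik(P,Q*F,k,T,np.array([-.4,.1,2.2,-.6,.4,-.8]));print(th,'scale',psi,b,P,q,r)
p,d=ctrl.read_camera('scene');cv2.imwrite('pics/s2.png',p);np.save('ds2.npy',d)
E
```

```text
52 scale -50 0 [ 0.54 -0.19  0.11] [-0.41  0.07  2.23 -0.89  0.36 -0.34] 3.885780586188048e-14
52 scale -50 0.1 [ 0.5  -0.14  0.19] [-0.34 -0.19  2.3  -0.65  0.54 -0.55] 1.3877787807814457e-12
52 scale -60 0 [ 0.55 -0.18  0.11] [-0.34  0.13  2.16 -0.95  0.51 -0.09] 7.458478279431802e-12
52 scale -60 0.1 [ 0.52 -0.13  0.19] [-0.24 -0.09  2.21 -0.78  0.68 -0.23] 6.106226635438361e-14
52 scale -70 0 [ 0.56 -0.17  0.11] [-0.28  0.2   2.08 -0.94  0.66  0.08] 1.1102230246251565e-15
52 scale -70 0.1 [ 0.54 -0.12  0.19] [-0.18  0.02  2.1  -0.81  0.83 -0.02] 1.2906897772779757e-10
52 scale -80 0 [ 0.58 -0.17  0.11] [-0.24  0.27  1.99 -0.9   0.8   0.2 ] 2.0816681711721685e-15
52 scale -80 0.1 [ 0.57 -0.11  0.19] [-0.14  0.13  1.98 -0.79  0.97  0.14] 1.2682377370509812e-09
54 scale -50 0 [ 0.54 -0.19  0.11] [-0.42  0.07  2.22 -0.77  0.38 -0.46] 1.942890293094024e-15
54 scale -50 0.1 [ 0.5  -0.15  0.19] [-0.35 -0.19  2.28 -0.58  0.56 -0.63] 1.1812772982011666e-12
54 scale -60 0 [ 0.55 -0.18  0.11] [-0.35  0.13  2.15 -0.87  0.52 -0.18] 4.2521541843143495e-13
54 scale -60 0.1 [ 0.52 -0.13  0.19] [-0.26 -0.09  2.19 -0.71  0.69 -0.3 ] 1.3322676295501878e-14
54 scale -70 0 [ 0.57 -0.17  0.11] [-0.29  0.2   2.07 -0.87  0.66  0.01] 2.5829782757114117e-10
54 scale -70 0.1 [ 0.54 -0.12  0.19] [-0.19  0.02  2.09 -0.75  0.83 -0.08] 5.2052806509550464e-11
54 scale -80 0 [ 0.58 -0.17  0.11] [-0.25  0.27  1.98 -0.84  0.8   0.15] 1.1102230246251565e-15
54 scale -80 0.1 [ 0.57 -0.11  0.19] [-0.15  0.12  1.98 -0.75  0.96  0.09] 9.113076959721411e-10
```

View pics/s2.png

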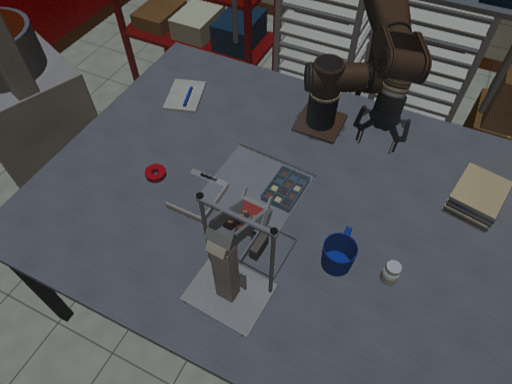

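Emit:
{"method": "arm_command", "body": {
  "steps": [
    {"hand":1,"travel":[0,0,0],"rotation":[0,-0.34,0]},
    {"hand":1,"travel":[0,0,0],"rotation":[0,-0.34,0]},
    {"hand":1,"travel":[0,0,0],"rotation":[0,-0.34,0]},
    {"hand":1,"travel":[0,0,0],"rotation":[0,-0.34,0]},
    {"hand":1,"travel":[0,0,0],"rotation":[0,-0.34,0]},
    {"hand":1,"travel":[0,0,0],"rotation":[0,-0.34,0]},
    {"hand":1,"travel":[0,0,0],"rotation":[0,-0.34,0]},
    {"hand":1,"travel":[0,0,0],"rotation":[0,-0.34,0]},
    {"hand":1,"travel":[0,0,0],"rotation":[0,-0.34,0]},
    {"hand":1,"travel":[0,0,0],"rotation":[0,-0.34,0]},
    {"hand":1,"travel":[0,0,0],"rotation":[0,-0.34,0]},
    {"hand":1,"travel":[0,0,0],"rotation":[0,-0.34,0]},
    {"hand":1,"travel":[0,0,0],"rotation":[0,-0.34,0]},
    {"hand":1,"travel":[0,0,0],"rotation":[0,-0.34,0]},
    {"hand":1,"travel":[0,0,0],"rotation":[0,-0.34,0]},
    {"hand":1,"travel":[0,0,0],"rotation":[0,-0.34,0]},
    {"hand":1,"travel":[0,0,0],"rotation":[0,-0.34,0]}
  ]
}}

```text
time: 6.4
eef_pos: [0.4528, 0.2492, 0.4255]
tcp_rot: [0.698, 0.12, 0.163, -0.687]
contact_force: [-0.5, -0.1, -0.5]
opening: 1.0
```

```bash
python3 - <<'E'
from srch import *
log()
t=np.radians(52)
P,Q=tcp(np.array([.615,.288]),0,t,0);a=Q.as_matrix()[:,1];Q=Q*flipR
P1=P-.11*a
rows([(P1,Q)],dec=2)
# simulate IK along path
s=ctrl.get_state();q=s['qpos'];p0=s['eef_pos'];r0=R.from_quat(s['tcp_rot']);rv=(r0.inv()*Q).as_rotvec()
for f in np.linspace(0,1,7):
    q,r=ik(p0+f*(P1-p0),r0*R.from_rotvec(f*rv),k,T,q);print(q,r)
E
```

```text
t 6.4 q [ 0.38 -0.32  1.9  -0.18  1.19 -1.09] p [0.45 0.25 0.43] y [ 0.39 -0.03 -0.92] F [-0.52 -0.13 -0.47] o 1.0
{"travel": [-0.06, 0.14, 0.02] ,"rotation": [0.01, -0.02, -0.08] },
{"travel": [-0.07, 0.14, 0.02] ,"rotation": [0.01, -0.02, -0.08] },
{"travel": [-0.07, 0.14, 0.02] ,"rotation": [0.01, -0.02, -0.08] },
{"travel": [-0.08, 0.13, 0.02] ,"rotation": [0.01, -0.02, -0.08] },
{"travel": [-0.08, 0.13, 0.03] ,"rotation": [0.01, -0.02, -0.08] },
{"travel": [-0.09, 0.12, 0.02] ,"rotation": [0.01, -0.02, -0.08] },
6 [0.45 0.29 0.15] from [0.45 0.25 0.43] 6.4
[ 0.38 -0.32  1.9  -0.18  1.19 -1.09] 3.4972025275692423e-15
[ 0.4  -0.32  1.99 -0.22  1.07 -1.05] 1.4303558337758204e-11
[ 0.42 -0.3   2.07 -0.26  0.94 -1.  ] 3.797795411486504e-11
[ 0.44 -0.27  2.14 -0.32  0.82 -0.93] 8.446410237894497e-11
[ 0.46 -0.23  2.2  -0.41  0.69 -0.83] 1.1711687175619545e-10
[ 0.48 -0.16  2.25 -0.54  0.56 -0.69] 2.1362503432875707e-10
[ 0.5  -0.08  2.28 -0.76  0.45 -0.46] 3.0531133177191805e-15
```

Emit:
{"method": "arm_command", "body": {
  "steps": [
    {"hand":1,"travel":[-0.06,0.14,0.02],"rotation":[0.01,-0.02,-0.08]},
    {"hand":1,"travel":[-0.07,0.14,0.02],"rotation":[0.01,-0.02,-0.08]},
    {"hand":1,"travel":[-0.07,0.14,0.02],"rotation":[0.01,-0.02,-0.08]},
    {"hand":1,"travel":[-0.08,0.13,0.02],"rotation":[0.01,-0.02,-0.08]},
    {"hand":1,"travel":[-0.08,0.13,0.03],"rotation":[0.01,-0.02,-0.08]},
    {"hand":1,"travel":[-0.09,0.12,0.02],"rotation":[0.01,-0.02,-0.08]}
  ]
}}

```text
time: 7.15
eef_pos: [0.4703, 0.28, 0.1614]
tcp_rot: [0.667, 0.237, 0.24, -0.664]
contact_force: [0.4, -1.0, 0.5]
opening: 1.004
```

```bash
python3 - <<'E'
from srch import *
np.set_printoptions(precision=4,suppress=True)
log()
t=np.radians(52)
s=ctrl.get_state()
p,d=ctrl.read_camera('wrist');cv2.imwrite('pics/w3.png',p)
P,Q=tcp(np.array([.615,.288]),0,t,0);a=Q.as_matrix()[:,1];Q=Q*flipR
c,u,v=cloud('wrist',d,np.ones_like(d,bool),s)
b=p[v,u].astype(int);blue=(b[:,0]>1.8*b[:,2])&(b[:,0]>50)&(c[:,1]>.2)&(c[:,1]<.36)&(c[:,2]<.2)
h=c[blue&(c[:,0]<.545)&(c[:,2]>.025)&(c[:,2]<.09)];print('handle',len(h),np.percentile(h,[2,50,98],axis=0))
rows([(P-.05*a,Q)],dec=3)
E
```

```text
t 7.15 q [ 0.473 -0.081  2.267 -0.766  0.438 -0.474] p [0.4703 0.28   0.1614] y [ 0.635 -0.005 -0.772] F [ 0.37 -1.01  0.45] o 1.004
handle 1327 [[0.5182 0.2791 0.028 ]
 [0.5195 0.2886 0.062 ]
 [0.523  0.2985 0.0892]]
{"travel": [-0.021, 0.092, 0.018] ,"rotation": [0.01, -0.001, 0.012] },
{"travel": [-0.021, 0.092, 0.017] ,"rotation": [0.01, -0.001, 0.012] },
2 [0.4905 0.2881 0.1017] from [0.4658 0.278  0.1527] 7.2
```

View pics/w3.png

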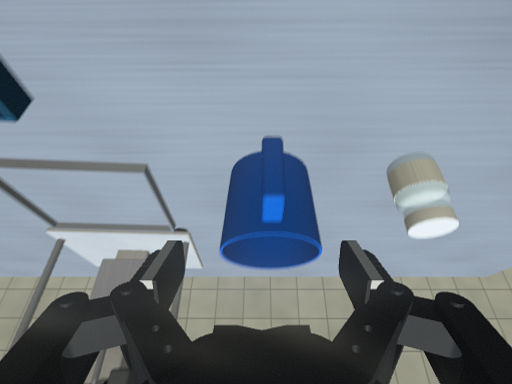

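The wrist view (upside down after the flip) shows the handle at (273,180) centred between the fingers and the jar well to the right. The handle measures x 0.5185, y 0.2888, which agrees with the earlier views. Now the approach.

Emit:
{"method": "arm_command", "body": {
  "steps": [
    {"hand":1,"travel":[-0.02,0.09,0.018],"rotation":[0.01,0,0.012]},
    {"hand":1,"travel":[-0.02,0.09,0.018],"rotation":[0.01,0,0.012]}
  ]
}}

```text
time: 7.45
eef_pos: [0.4944, 0.2861, 0.1055]
tcp_rot: [0.669, 0.23, 0.233, -0.667]
contact_force: [0.8, 0.3, -0.4]
opening: 1.002
```

```bash
python3 - <<'E'
from srch import *
log()
t=np.radians(52)
P,Q=tcp(np.array([.615,.2885]),0,t,0);Q=Q*flipR
rows([(P,Q)],step=.02,dec=3)
E
```

```text
t 7.45 q [ 0.46  0.08  2.23 -0.92  0.35 -0.31] p [0.49 0.29 0.11] y [ 0.62 -0.   -0.79] F [ 0.75  0.33 -0.36] o 1.002
{"travel": [-0.006, 0.056, 0.003] ,"rotation": [0.003, -0.002, 0.002] },
{"travel": [-0.006, 0.056, 0.003] ,"rotation": [0.003, -0.002, 0.002] },
{"travel": [-0.007, 0.057, 0.002] ,"rotation": [0.003, -0.002, 0.002] },
3 [0.52 0.29 0.06] from [0.49 0.29 0.11] 7.45
```

Emit:
{"method": "arm_command", "body": {
  "steps": [
    {"hand":1,"travel":[-0.006,0.056,0.003],"rotation":[0.003,0,0.002]},
    {"hand":1,"travel":[-0.006,0.056,0.003],"rotation":[0.003,0,0.002]},
    {"hand":1,"travel":[-0.007,0.056,0.002],"rotation":[0.003,0,0.002]},
    {"hand":1,"travel":[0,0,0],"rotation":[0,0,0]}
  ]
}}

```text
time: 7.95
eef_pos: [0.5325, 0.2826, 0.0685]
tcp_rot: [0.67, 0.228, 0.238, -0.665]
contact_force: [0.1, 0.2, -0.2]
opening: 0.998
```

```bash
python3 - <<'E'
from srch import *
np.set_printoptions(precision=4,suppress=True)
log()
P,Q=tcp(np.array([.615,.2885]),0,np.radians(52),0);Q=Q*flipR
rows([(P,Q)],step=.02,dec=3)
p,d=ctrl.read_camera('wrist');cv2.imwrite('pics/w4.png',p)
E
```

```text
t 7.95 q [ 0.419  0.217  2.165 -1.112  0.299 -0.13 ] p [0.5325 0.2826 0.0685] y [ 0.623 -0.012 -0.782] F [ 0.06  0.17 -0.22] o 0.998
{"travel": [-0.043, -0.007, 0.019] ,"rotation": [0.023, -0.021, 0.018] },
1 [0.5212 0.2884 0.0621] from [0.5325 0.2826 0.0685] 7.95
```

View pics/w4.png

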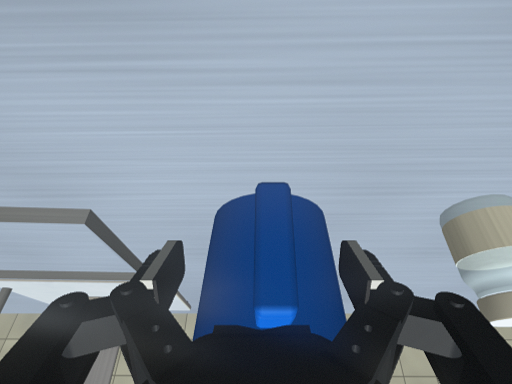

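Emit:
{"method": "arm_command", "body": {
  "steps": [
    {"hand":1,"travel":[-0.022,-0.004,0.01],"rotation":[0.012,-0.01,0.01]},
    {"hand":1,"travel":[-0.022,-0.004,0.01],"rotation":[0.012,-0.01,0.01]},
    {"hand":1,"travel":[0,0,0],"rotation":[0,0,0]}
  ]
}}

```text
time: 8.38
eef_pos: [0.5216, 0.2891, 0.0659]
tcp_rot: [-0.667, -0.231, -0.232, 0.669]
contact_force: [-0.1, -0.7, -0.8]
opening: 0.999
```

```bash
python3 - <<'E'
from srch import *
np.set_printoptions(precision=4,suppress=True)
log()
P,Q=tcp(np.array([.615,.2885]),0,np.radians(52),0);Q=Q*flipR
rows([(P,Q)],step=.02,dec=3)
E
```

```text
t 8.375 q [ 0.434  0.209  2.179 -1.111  0.293 -0.127] p [0.5216 0.2891 0.0659] y [ 0.619  0.002 -0.786] F [-0.13 -0.72 -0.84] o 0.999
{"travel": [-0.008, 0.009, -0.002] ,"rotation": [-0.004, -0.003, 0.007] },
1 [0.5214 0.2885 0.0623] from [0.5216 0.2891 0.0659] 8.375
```

Emit:
{"method": "arm_command", "body": {
  "grip_force": 100,
  "steps": [
    {"hand":1,"travel":[-0.008,0.009,-0.002],"rotation":[0,0,0.007]},
    {"hand":0,"travel":[0,0,0],"rotation":[0,0,0]},
    {"hand":0,"travel":[0,0,0],"rotation":[0,0,0]},
    {"hand":0,"travel":[0,0,0],"rotation":[0,0,0]},
    {"hand":0,"travel":[0,0,0],"rotation":[0,0,0]},
    {"hand":0,"travel":[0,0,0],"rotation":[0,0,0]},
    {"hand":0,"travel":[0,0,0],"rotation":[0,0,0]}
  ]
}}

```text
time: 9.25
eef_pos: [0.5211, 0.2888, 0.0625]
tcp_rot: [-0.668, -0.23, -0.23, 0.669]
contact_force: [-0.9, 0.3, 0.5]
opening: 0.217
```

```bash
python3 - <<'E'
from srch import *
np.set_printoptions(precision=4,suppress=True)
log()
p,d=ctrl.read_camera('wrist');cv2.imwrite('pics/w5.png',p)
s=ctrl.get_state()
rows([(s['eef_pos']+[0,0,.06],R.from_quat(s['tcp_rot']))],step=.02,dec=3)
E
```

```text
t 9.25 q [ 0.433  0.215  2.179 -1.118  0.29  -0.12 ] p [0.5211 0.2888 0.0625] y [ 0.616  0.002 -0.788] F [-0.87  0.33  0.47] o 0.217
{"travel": [0.041, -0.053, 0.0] ,"rotation": [0.0, 0.0, 0.0] },
{"travel": [0.041, -0.052, 0.0] ,"rotation": [0.0, 0.0, 0.0] },
{"travel": [0.041, -0.053, 0.0] ,"rotation": [0.0, 0.0, 0.0] },
3 [0.5209 0.2887 0.1225] from [0.521  0.2888 0.0625] 9.3
```

View pics/w5.png

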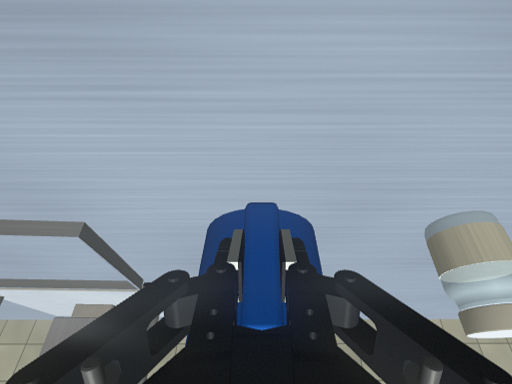

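The handle is gripped between the pads (bar at column 262), with an opening of about 18.5 mm. I'll lift and check.

Emit:
{"method": "arm_command", "body": {
  "steps": [
    {"hand":0,"travel":[0.03,-0.04,0],"rotation":[0,0,0]},
    {"hand":0,"travel":[0.04,-0.053,0],"rotation":[0,0,0]},
    {"hand":0,"travel":[0.04,-0.053,0],"rotation":[0,0,0]},
    {"hand":0,"travel":[0,0,0],"rotation":[0,0,0]}
  ]
}}

```text
time: 9.8
eef_pos: [0.5172, 0.2871, 0.114]
tcp_rot: [0.67, 0.227, 0.228, -0.669]
contact_force: [0.4, 0.1, -2.4]
opening: 0.22
```

```bash
python3 - <<'E'
from srch import *
np.set_printoptions(precision=3,suppress=True)
log()
s=ctrl.get_state();q=s['qpos'];t=np.radians(52)
W=[]
for ax,zu,psi in(((.605,.2885),.08,-3),((.60,.16),.095,-12),((.60,.04),.095,-20),((.63,.035),.095,-20),((.67,.033),.095,-20)):
    P,Q=tcp(np.array(ax),zu,t,np.radians(psi));Q=Q*flipR;q,r=ik(P,Q,k,T,q);print(P,q,r);W.append((P,Q))
rows(W[:3],step=.035,ang=5,dec=2)
p,d=ctrl.read_camera('scene');cv2.imwrite('pics/s3.png',p)
E
```

```text
t 9.8 q [ 0.434  0.103  2.178 -0.817  0.361 -0.434] p [0.517 0.287 0.114] y [ 0.609 -0.002 -0.793] F [ 0.4   0.07 -2.43] o 0.22
[0.511 0.293 0.142] [ 0.466  0.059  2.164 -0.79   0.444 -0.41 ] 1.3877787807814457e-15
[0.508 0.179 0.157] [ 0.27  -0.091  2.277 -0.714  0.449 -0.518] 2.2482016248659412e-15
[0.512 0.072 0.157] [ 0.048 -0.161  2.339 -0.635  0.413 -0.658] 2.1538326677728037e-13
[0.542 0.067 0.157] [ 0.032 -0.09   2.276 -0.632  0.398 -0.671] 8.243405957841787e-15
[0.582 0.065 0.157] [ 0.025  0.002  2.189 -0.63   0.392 -0.678] 4.163336342344337e-15
{"travel": [0.04, -0.09, 0.02] ,"rotation": [-0.06, 0.08, -0.02] },
{"travel": [0.01, -0.01, -0.09] ,"rotation": [-0.05, 0.06, 0.0] },
{"travel": [0.01, -0.0, -0.1] ,"rotation": [-0.05, 0.06, 0.0] },
{"travel": [0.02, -0.0, -0.09] ,"rotation": [-0.05, 0.06, 0.0] },
{"travel": [0.02, -0.0, -0.1] ,"rotation": [-0.05, 0.06, 0.0] },
{"travel": [0.02, 0.01, -0.09] ,"rotation": [-0.04, 0.05, 0.0] },
{"travel": [0.02, 0.02, -0.08] ,"rotation": [-0.04, 0.05, 0.0] },
{"travel": [0.02, 0.02, -0.08] ,"rotation": [-0.04, 0.05, 0.0] },
{"travel": [0.02, 0.01, -0.09] ,"rotation": [-0.04, 0.05, 0.0] },
9 [0.511 0.072 0.158] from [0.517 0.287 0.114] 9.8
```

View pics/s3.png

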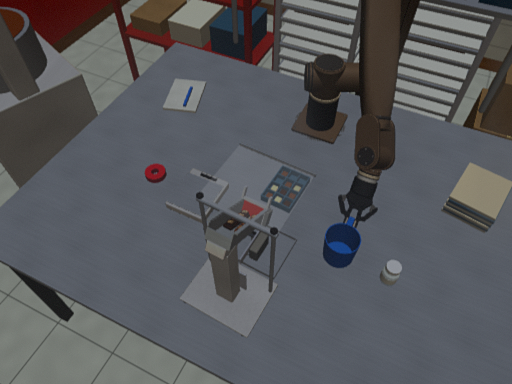

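The jug is lifted at (342,245) and held upright, with the weight showing as about -2 N. Moving towards the chute at a retracted x.

Emit:
{"method": "arm_command", "body": {
  "steps": [
    {"hand":0,"travel":[0.04,-0.09,0.02],"rotation":[-0.06,0.08,-0.02]},
    {"hand":0,"travel":[0.01,-0.01,-0.09],"rotation":[-0.05,0.06,0]},
    {"hand":0,"travel":[0.01,0,-0.1],"rotation":[-0.05,0.06,0]},
    {"hand":0,"travel":[0.02,0,-0.09],"rotation":[-0.05,0.06,0]},
    {"hand":0,"travel":[0.02,0,-0.09],"rotation":[-0.05,0.06,0]}
  ]
}}

```text
time: 10.48
eef_pos: [0.5032, 0.1769, 0.1463]
tcp_rot: [0.697, 0.15, 0.297, -0.635]
contact_force: [-0.6, -0.8, -1.6]
opening: 0.216
```

```bash
cat > jugst.py <<'E'
from srch import *
np.set_printoptions(precision=3,suppress=True)
J=(R.from_quat([-.668,-.23,-.23,.669]))  # tool orientation when jug upright, yaw 0
def jug():
    s=ctrl.get_state();r=R.from_quat(s['tcp_rot']);u=(r*J.inv())  # jug orientation
    M=u.as_matrix();g=s['eef_pos']+.006*r.as_matrix()[:,1]
    off=np.array([.615,.2885,.105])-(np.array([.5211,.2888,.0625])+.006*J.as_matrix()[:,1])
    rim=g+M@off
    d=rim[:2]-lip
    print('rim',rim,'rel lip x,y',d@cx,d@np.array([-cx[1],cx[0]]),'dz',rim[2]-.235,'tilt deg',np.degrees(np.arccos(M[2,2])),M[:,2],'yaw',np.degrees(np.arctan2(M[1,0],M[0,0])))
    return rim,u
def target(rim,psi):
    off=np.array([.615,.2885,.105])-np.array([.5211,.2888,.0625])
    u=R.from_euler('z',np.radians(psi));return np.array(rim)-u.apply(off),u*J
def chute(x,y,z): return np.append(lip+x*cx+y*np.array([-cx[1],cx[0]]),.235+z)
E
python3 - <<'E'
from jugst import *
log();jug()
rows([target(chute(-.10,0.005,-.035),-20)],step=.03,ang=5)
E
```

```text
t 10.475 q [ 0.276 -0.075  2.283 -0.745  0.461 -0.478] p [0.503 0.177 0.146] y [ 0.587 -0.148 -0.796] F [-0.59 -0.83 -1.55] o 0.216
rim [0.595 0.156 0.188] rel lip x,y -0.11455290238056902 0.11770742751143556 dz -0.04739841982323684 tilt deg 1.2222555308093273 [0.016 0.014 1.   ] yaw -12.948524676228452
{"travel": [0.027, 0.01, -0.081] ,"rotation": [-0.029, 0.052, -0.006] },
{"travel": [0.029, 0.012, -0.08] ,"rotation": [-0.029, 0.052, -0.006] },
{"travel": [0.031, 0.013, -0.079] ,"rotation": [-0.029, 0.052, -0.006] },
{"travel": [0.034, 0.015, -0.077] ,"rotation": [-0.029, 0.052, -0.006] },
4 [0.514 0.075 0.157] from [0.503 0.177 0.146] 10.475
```

Emit:
{"method": "arm_command", "body": {
  "steps": [
    {"hand":0,"travel":[0.027,0.01,-0.08],"rotation":[-0.029,0.052,-0.006]},
    {"hand":0,"travel":[0.029,0.012,-0.08],"rotation":[-0.029,0.052,-0.006]},
    {"hand":0,"travel":[0.031,0.013,-0.08],"rotation":[-0.029,0.052,-0.006]},
    {"hand":0,"travel":[0.034,0.015,-0.077],"rotation":[-0.029,0.052,-0.006]},
    {"hand":0,"travel":[0,0,0],"rotation":[0,0,0]}
  ]
}}

```text
time: 11.1
eef_pos: [0.5084, 0.0692, 0.1479]
tcp_rot: [0.701, 0.102, 0.341, -0.618]
contact_force: [0.2, -0.3, -2.2]
opening: 0.216
```

```bash
python3 - <<'E'
from jugst import *
log();jug()
for n in('wrist','scene'):
    p,d=ctrl.read_camera(n);cv2.imwrite(f'pics/{n}6.png',p if n=='wrist' else cv2.resize(p[120:340,140:420],None,fx=2.5,fy=2.5));np.save(f'd6{n}.npy',d)
rows([target(chute(-.08,0.0,-.035),-20)],step=.02,ang=5)
E
```

```text
t 11.1 q [ 0.044 -0.148  2.345 -0.642  0.413 -0.646] p [0.508 0.069 0.148] y [ 0.564 -0.216 -0.797] F [ 0.2  -0.27 -2.2 ] o 0.216
rim [0.597 0.036 0.189] rel lip x,y -0.10494234616392767 -0.0021123383889527316 dz -0.045953917990291526 tilt deg 0.8705696883485562 [0.015 0.001 1.   ] yaw -20.60257771354903
{"travel": [0.042, 0.012, 0.012] ,"rotation": [0.009, -0.002, -0.013] },
{"travel": [0.043, 0.012, 0.012] ,"rotation": [0.009, -0.002, -0.013] },
2 [0.534 0.069 0.157] from [0.508 0.07  0.148] 11.2
```

View pics/wrist6.png

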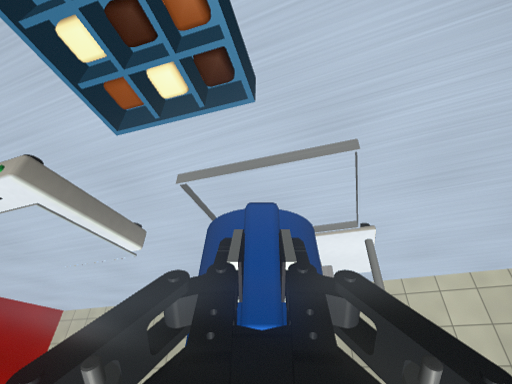

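View pics/scene6.png

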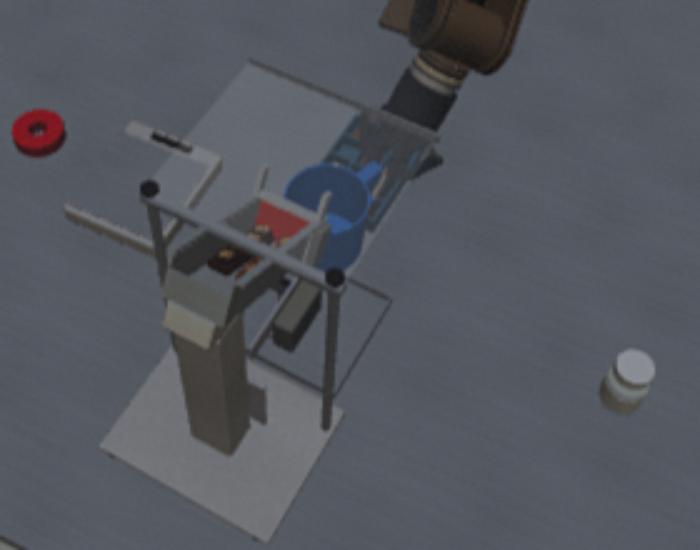

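```bash
python3 - <<'E'
from jugst import *
rim,u=jug()
for n,(x0,x1,y0,y1,f) in {'scene':(180,330,120,270,5),'top':(200,310,90,260,4)}.items():
    p,d=ctrl.read_camera(n);im=cv2.resize(p[y0:y1,x0:x1],None,fx=f,fy=f,interpolation=cv2.INTER_CUBIC)
    im=cv2.convertScaleAbs(im,alpha=1.8)
    def pt(P): return tuple(int(round(c)) for c in (proj(n,P)[0]-[x0,y0])*f)
    a=np.linspace(0,2*np.pi,40)
    for q in a: cv2.circle(im,pt(rim+.055*np.array([np.cos(q),np.sin(q),0])),2,(0,255,255),-1)
    for y in(-.034,0,.034): cv2.circle(im,pt(chute(0,y,0)),4,(0,255,0),1)
    for y in(-.034,.034): cv2.line(im,pt(chute(0,y,0)),pt(chute(.1,y,.0577)),(255,255,0),1)
    for y in(-.112,.112): cv2.circle(im,pt(chute(.095,y,.118)),6,(255,0,255),1)
    for y in(-.124,.124): cv2.circle(im,pt(chute(-.13,y,.118)),6,(255,0,0),1)
    cv2.imwrite(f'pics/ov_{n}.png',im)
E
```

```text
rim [0.597 0.037 0.189] rel lip x,y -0.10510036650792218 -0.0006799439490125919 dz -0.04605639332612538 tilt deg 0.8789291595616224 [0.015 0.001 1.   ] yaw -20.462427624598348
```

View pics/ov_scene.png

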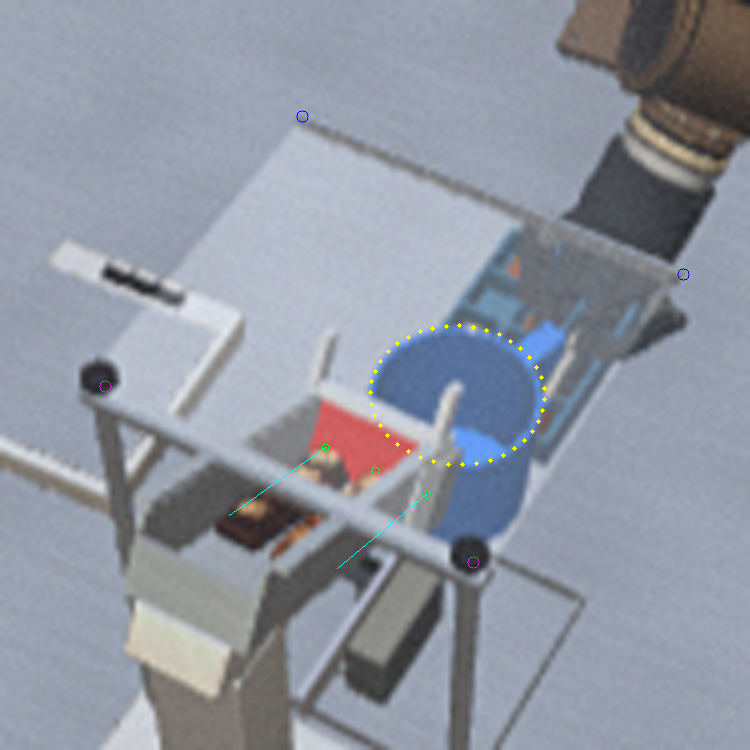

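View pics/ov_top.png

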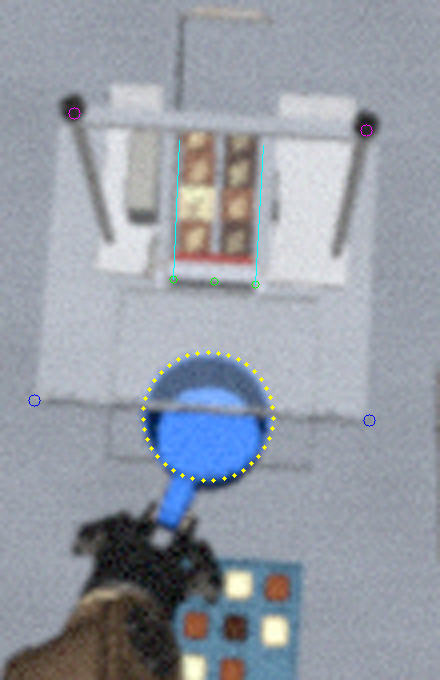

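The predicted rim circle matches the jug in both views, and the predicted lip and posts match to about 2 mm. The hand is clear of the guard edge. Advancing.

```bash
python3 - <<'E'
from jugst import *
rows([target(chute(-.065,0.0,-.038),-20)],step=.014,ang=5)
s=ctrl.get_state();q=s['qpos']
for x in (-.09,-.065,-.03,-.005):
    P,Q=target(chute(x,0,-.038),-20);q,r=ik(P,Q,k,T,q);print(q,r)
E
```

```text
{"travel": [0.038, 0.021, 0.012] ,"rotation": [0.005, -0.001, -0.008] },
{"travel": [0.038, 0.021, 0.012] ,"rotation": [0.005, -0.001, -0.008] },
{"travel": [0.038, 0.02, 0.012] ,"rotation": [0.005, -0.001, -0.008] },
3 [0.549 0.068 0.155] from [0.509 0.071 0.149] 11.3
[ 0.039 -0.128  2.316 -0.638  0.399 -0.66 ] 7.510658761589185e-14
[ 0.033 -0.068  2.263 -0.64   0.392 -0.661] 2.591682424224473e-10
[ 0.025  0.01   2.186 -0.635  0.386 -0.671] 1.1102230246251565e-15
[ 0.02   0.064  2.131 -0.628  0.386 -0.682] 3.0531133177191805e-15
```

Emit:
{"method": "arm_command", "body": {
  "steps": [
    {"hand":0,"travel":[0.038,0.021,0.012],"rotation":[0.005,0,-0.008]},
    {"hand":0,"travel":[0.038,0.021,0.012],"rotation":[0.005,0,-0.008]},
    {"hand":0,"travel":[0.038,0.02,0.012],"rotation":[0.005,0,-0.008]},
    {"hand":0,"travel":[0,0,0],"rotation":[0,0,0]}
  ]
}}

```text
time: 11.8
eef_pos: [0.5523, 0.0695, 0.1553]
tcp_rot: [0.697, 0.112, 0.343, -0.62]
contact_force: [-0.5, 0.7, -2.7]
opening: 0.22
```

```bash
python3 - <<'E'
from jugst import *
log();jug()
rows([target(chute(-.05,0.0,-.037),-20)],step=.005,ang=5)
E
```

```text
t 11.8 q [ 0.036 -0.061  2.255 -0.641  0.391 -0.658] p [0.552 0.07  0.155] y [ 0.581 -0.207 -0.787] F [-0.52  0.72 -2.73] o 0.22
rim [0.64  0.037 0.198] rel lip x,y -0.061545556384582464 0.00209271356652717 dz -0.03700693281204287 tilt deg 0.1365553352711301 [-0.002 -0.001  1.   ] yaw -19.893778685259303
{"travel": [0.01, 0.008, 0.001] ,"rotation": [-0.002, 0.0, 0.001] },
{"travel": [0.01, 0.008, 0.002] ,"rotation": [-0.002, 0.0, 0.001] },
{"travel": [0.011, 0.007, 0.001] ,"rotation": [-0.002, 0.0, 0.001] },
3 [0.564 0.067 0.156] from [0.552 0.069 0.155] 11.8
```

Emit:
{"method": "arm_command", "body": {
  "steps": [
    {"hand":0,"travel":[0.01,0.008,0.001],"rotation":[0,0,0]},
    {"hand":0,"travel":[0.01,0.008,0.002],"rotation":[0,0,0]},
    {"hand":0,"travel":[0.01,0.008,0.001],"rotation":[0,0,0]}
  ]
}}

```text
time: 12.18
eef_pos: [0.5636, 0.0665, 0.1545]
tcp_rot: [0.697, 0.111, 0.343, -0.62]
contact_force: [-0.5, -0.0, -2.7]
opening: 0.218
```

```bash
python3 - <<'E'
from jugst import *
log();jug()
rows([target(chute(-.038,0.0,-.037),-20)],step=.004,ang=5)
E
```

```text
t 12.175 q [ 0.028 -0.035  2.231 -0.636  0.387 -0.669] p [0.564 0.067 0.154] y [ 0.58  -0.208 -0.788] F [-0.51 -0.03 -2.75] o 0.218
rim [0.652 0.034 0.197] rel lip x,y -0.05003986615699731 -9.514850419146701e-05 dz -0.037902835987384365 tilt deg 0.06304153461501387 [-0.001 -0.001  1.   ] yaw -19.90456542816825
{"travel": [0.008, 0.005, 0.003] ,"rotation": [-0.001, 0.0, 0.0] },
{"travel": [0.008, 0.005, 0.003] ,"rotation": [-0.001, 0.0, 0.0] },
{"travel": [0.008, 0.006, 0.003] ,"rotation": [-0.001, 0.0, 0.0] },
{"travel": [0.008, 0.005, 0.003] ,"rotation": [-0.001, 0.0, 0.0] },
4 [0.576 0.066 0.156] from [0.564 0.067 0.155] 12.175
```

Emit:
{"method": "arm_command", "body": {
  "steps": [
    {"hand":0,"travel":[0.008,0.005,0.003],"rotation":[0,0,0]},
    {"hand":0,"travel":[0.008,0.005,0.003],"rotation":[0,0,0]}
  ]
}}

```text
time: 12.42
eef_pos: [0.5697, 0.0662, 0.155]
tcp_rot: [0.698, 0.111, 0.343, -0.62]
contact_force: [-0.3, -0.1, -1.7]
opening: 0.218
```

Emit:
{"method": "arm_command", "body": {
  "steps": [
    {"hand":0,"travel":[0.008,0.005,0.003],"rotation":[0,0,0]},
    {"hand":0,"travel":[0.008,0.005,0.003],"rotation":[0,0,0]}
  ]
}}

```text
time: 12.68
eef_pos: [0.5749, 0.0659, 0.1546]
tcp_rot: [0.698, 0.11, 0.342, -0.619]
contact_force: [-5.1, 1.5, -2.0]
opening: 0.216
```

```bash
python3 - <<'E'
from jugst import *
log();jug()
rows([target(chute(-.028,0.0,-.037),-20)],step=.004,ang=5)
E
```

```text
t 12.675 q [ 0.026 -0.009  2.205 -0.63   0.389 -0.676] p [0.575 0.066 0.155] y [ 0.577 -0.208 -0.79 ] F [-5.06  1.54 -2.  ] o 0.216
rim [0.663 0.034 0.197] rel lip x,y -0.038649539677879756 -3.745527784629071e-05 dz -0.03815442402212704 tilt deg 0.14615125438268398 [ 0.002 -0.001  1.   ] yaw -19.96882897707762
{"travel": [0.01, 0.006, 0.003] ,"rotation": [-0.0, 0.0, -0.002] },
{"travel": [0.01, 0.006, 0.004] ,"rotation": [-0.0, 0.0, -0.002] },
{"travel": [0.009, 0.007, 0.003] ,"rotation": [-0.0, 0.0, -0.002] },
3 [0.586 0.065 0.155] from [0.575 0.066 0.155] 12.675
```

Contact with the lever felt at axis x of about -39 mm (5 N). Pushing on in small steps.

Emit:
{"method": "arm_command", "body": {
  "steps": [
    {"hand":0,"travel":[0.01,0.006,0.003],"rotation":[0,0,0]},
    {"hand":0,"travel":[0.01,0.006,0.003],"rotation":[0,0,0]}
  ]
}}

```text
time: 12.92
eef_pos: [0.5798, 0.0654, 0.1525]
tcp_rot: [0.7, 0.107, 0.34, -0.62]
contact_force: [-4.2, 1.9, -3.4]
opening: 0.216
```

Emit:
{"method": "arm_command", "body": {
  "steps": [
    {"hand":0,"travel":[0.01,0.006,0.003],"rotation":[0,0,0]},
    {"hand":0,"travel":[0.01,0.006,0.003],"rotation":[0,0,0]}
  ]
}}

```text
time: 13.18
eef_pos: [0.585, 0.0649, 0.1505]
tcp_rot: [0.701, 0.105, 0.337, -0.62]
contact_force: [-4.9, 2.1, -3.1]
opening: 0.221
```

```bash
python3 - <<'E'
from jugst import *
log();jug()
rows([target(chute(-.016,0.0,-.037),-20)],step=.004,ang=5)
E
```

```text
t 13.175 q [ 0.024  0.023  2.178 -0.618  0.396 -0.69 ] p [0.585 0.065 0.15 ] y [ 0.566 -0.21  -0.797] F [-4.87  2.11 -3.13] o 0.221
rim [0.674 0.032 0.192] rel lip x,y -0.02794359848921033 -0.0004071522316062694 dz -0.04344729426889568 tilt deg 0.918447103711412 [0.016 0.    1.   ] yaw -20.050076999331743
{"travel": [0.011, 0.003, 0.003] ,"rotation": [0.002, 0.001, -0.007] },
{"travel": [0.01, 0.003, 0.003] ,"rotation": [0.002, 0.001, -0.007] },
{"travel": [0.01, 0.002, 0.003] ,"rotation": [0.002, 0.001, -0.007] },
{"travel": [0.011, 0.003, 0.004] ,"rotation": [0.002, 0.001, -0.007] },
4 [0.598 0.065 0.155] from [0.585 0.065 0.15 ] 13.175
```

Emit:
{"method": "arm_command", "body": {
  "steps": [
    {"hand":0,"travel":[0.011,0.003,0.003],"rotation":[0.002,0,-0.01]},
    {"hand":0,"travel":[0.011,0.003,0.003],"rotation":[0.002,0,-0.01]}
  ]
}}

```text
time: 13.42
eef_pos: [0.5885, 0.0646, 0.1488]
tcp_rot: [0.701, 0.106, 0.337, -0.619]
contact_force: [-6.0, 2.4, -4.3]
opening: 0.216
```

Emit:
{"method": "arm_command", "body": {
  "steps": [
    {"hand":0,"travel":[0.011,0.003,0.003],"rotation":[0.002,0,-0.01]},
    {"hand":0,"travel":[0.011,0.003,0.003],"rotation":[0.002,0,-0.01]}
  ]
}}

```text
time: 13.68
eef_pos: [0.5911, 0.0636, 0.1463]
tcp_rot: [0.703, 0.104, 0.338, -0.618]
contact_force: [-4.8, -1.0, -5.6]
opening: 0.217
```

```bash
python3 - <<'E'
from jugst import *
log();jug()
p,d=ctrl.read_camera('scene');cv2.imwrite('pics/s7.png',cv2.resize(p[120:270,180:330],None,fx=4,fy=4))
rows([target(chute(-.010,0.0,-.037),-20)],step=.004,ang=5)
E
```

```text
t 13.675 q [ 0.024  0.045  2.165 -0.64   0.393 -0.668] p [0.591 0.064 0.146] y [ 0.564 -0.216 -0.797] F [-4.8  -1.04 -5.59] o 0.217
rim [0.68  0.031 0.187] rel lip x,y -0.02182174325328501 -0.00141571051369388 dz -0.04756598359448927 tilt deg 1.0352536167574462 [0.017 0.005 1.   ] yaw -20.25853105893927
{"travel": [0.012, -0.0, 0.004] ,"rotation": [0.005, 0.001, -0.007] },
{"travel": [0.012, -0.001, 0.004] ,"rotation": [0.005, 0.001, -0.007] },
{"travel": [0.013, -0.0, 0.004] ,"rotation": [0.005, 0.001, -0.007] },
{"travel": [0.012, -0.001, 0.004] ,"rotation": [0.005, 0.001, -0.007] },
4 [0.603 0.064 0.156] from [0.591 0.063 0.146] 13.725
```

View pics/s7.png

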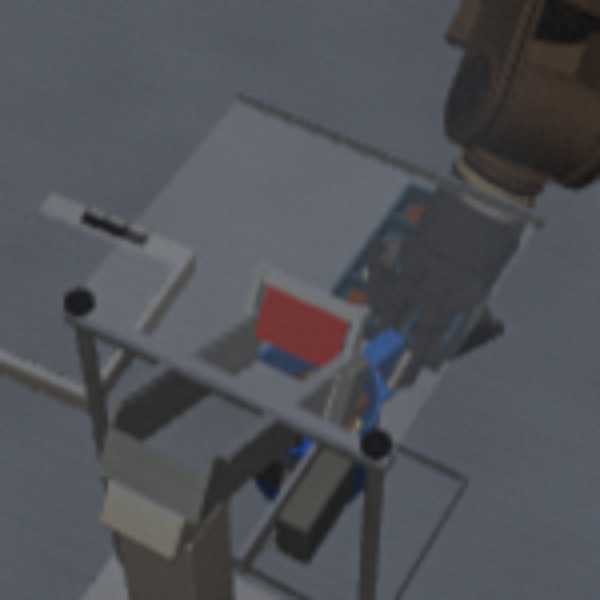

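The gate is fully up and the channel looks empty. Pushing the remaining few mm to the stop.

Emit:
{"method": "arm_command", "body": {
  "steps": [
    {"hand":0,"travel":[0.011,0,0.004],"rotation":[0.005,0,-0.007]},
    {"hand":0,"travel":[0.011,0,0.004],"rotation":[0.005,0,-0.007]}
  ]
}}

```text
time: 13.98
eef_pos: [0.5932, 0.0629, 0.1454]
tcp_rot: [0.703, 0.102, 0.337, -0.618]
contact_force: [-5.4, 0.8, -4.1]
opening: 0.213
```

```bash
python3 - <<'E'
from jugst import *
log();jug()
for n in('top','scene'):
    p,d=ctrl.read_camera(n);r=ctrl.masks_of(n,'choc0');print(n,[(round(x['score'],2),x['at'],int(x['region'].sum())) for x in r])
    c=p[90:200,200:310] if n=='top' else p[170:250,220:300]
    cv2.imwrite(f'pics/{n}8.png',cv2.convertScaleAbs(cv2.resize(c,None,fx=5,fy=5,interpolation=cv2.INTER_CUBIC),alpha=1.8))
E
```

```text
t 13.975 q [ 0.022  0.051  2.159 -0.634  0.396 -0.672] p [0.593 0.063 0.145] y [ 0.56  -0.216 -0.8  ] F [-5.4   0.84 -4.12] o 0.213
rim [0.682 0.03  0.186] rel lip x,y -0.0196436208746443 -0.0023868048218755543 dz -0.04886647825661511 tilt deg 1.2406953533680205 [0.021 0.003 1.   ] yaw -20.44906789112003
top []
scene []
```

View pics/top8.png

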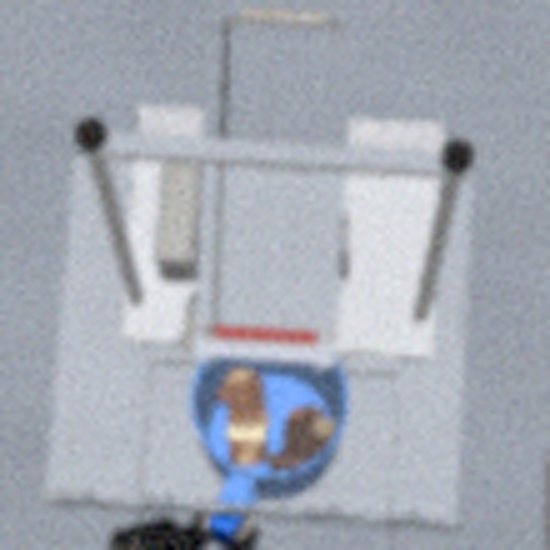

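View pics/scene8.png

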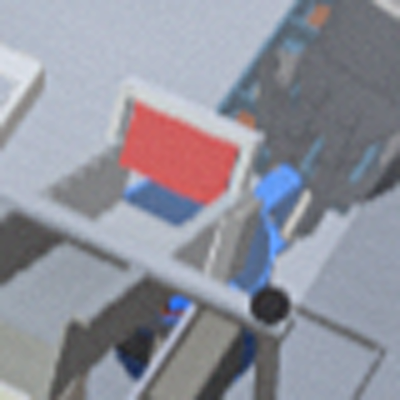

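Emit:
{"method": "arm_command", "body": {
  "steps": [
    {"hand":0,"travel":[0.013,0,0.004],"rotation":[0.005,0,-0.01]},
    {"hand":0,"travel":[0.013,0,0.004],"rotation":[0.005,0,-0.01]}
  ]
}}

```text
time: 14.42
eef_pos: [0.5956, 0.0625, 0.1448]
tcp_rot: [0.703, 0.101, 0.337, -0.618]
contact_force: [-5.4, 1.2, -4.7]
opening: 0.212
```

Emit:
{"method": "arm_command", "body": {
  "steps": [
    {"hand":0,"travel":[0.014,0.001,0.004],"rotation":[0.005,0,-0.01]},
    {"hand":0,"travel":[0.014,0.001,0.004],"rotation":[0.005,0,-0.01]}
  ]
}}

```text
time: 14.68
eef_pos: [0.5968, 0.0624, 0.1427]
tcp_rot: [0.704, 0.099, 0.336, -0.618]
contact_force: [-18.2, 4.5, 1.9]
opening: 0.214
```

```bash
python3 - <<'E'
from jugst import *
log();jug()
E
```

```text
t 14.675 q [ 0.022  0.065  2.148 -0.63   0.401 -0.675] p [0.597 0.062 0.143] y [ 0.553 -0.218 -0.804] F [-18.21   4.52   1.9 ] o 0.214
rim [0.686 0.029 0.183] rel lip x,y -0.015770846483650586 -0.0028065396880617636 dz -0.05222143580653038 tilt deg 1.6600720917624632 [0.029 0.003 1.   ] yaw -20.605981729487457
```

The lever is on its stop (force jumped to 18 N, under the 45 N limit). Backing out.

```bash
python3 - <<'E'
from jugst import *
s=ctrl.get_state();q=s['qpos']
W=[target(chute(-.05,0,-.045),-20.5),target(chute(-.11,0,-.038),-20)]
p0=np.array([.592,.04,.197])
for f in np.linspace(0,1,6): W.append(target([.592+.005*f,.04-.302*f,.197],-20-32*f))
for P,Q in W: q,r=ik(P,Q,k,T,q);print(q,r,P)
rows(W[:2],step=.018,ang=5)
E
```

```text
[ 0.034 -0.019  2.231 -0.676  0.383 -0.617] 1.1015263701175113e-10 [0.564 0.068 0.148]
[ 0.045 -0.178  2.359 -0.633  0.408 -0.661] 6.687828069118495e-10 [0.504 0.071 0.154]
[ 0.049 -0.176  2.358 -0.637  0.41  -0.654] 1.1102230246251565e-15 [0.504 0.072 0.155]
[-0.047 -0.173  2.355 -0.652  0.417 -0.628] 1.938907367993181e-12 [0.509 0.022 0.155]
[-0.142 -0.152  2.337 -0.671  0.423 -0.596] 2.7329180585233806e-12 [ 0.515 -0.03   0.155]
[-0.233 -0.116  2.306 -0.695  0.43  -0.556] 1.2210623137609562e-12 [ 0.522 -0.082  0.155]
[-0.317 -0.066  2.261 -0.722  0.442 -0.509] 8.268385975895851e-14 [ 0.531 -0.134  0.155]
[-0.393 -0.005  2.201 -0.748  0.459 -0.458] 2.220446049250313e-15 [ 0.539 -0.188  0.155]
{"travel": [-0.039, -0.039, -0.011] ,"rotation": [0.011, 0.006, -0.025] },
{"travel": [-0.038, -0.039, -0.012] ,"rotation": [0.011, 0.006, -0.025] },
{"travel": [-0.034, -0.034, -0.015] ,"rotation": [0.002, -0.003, 0.0] },
{"travel": [-0.034, -0.034, -0.015] ,"rotation": [0.002, -0.003, 0.0] },
{"travel": [-0.035, -0.034, -0.015] ,"rotation": [0.002, -0.003, 0.0] },
{"travel": [-0.034, -0.034, -0.014] ,"rotation": [0.002, -0.003, 0.0] },
6 [0.504 0.071 0.154] from [0.597 0.062 0.143] 14.675
```

Emit:
{"method": "arm_command", "body": {
  "steps": [
    {"hand":0,"travel":[-0.03,-0.03,-0.01],"rotation":[0.008,0.004,-0.02]},
    {"hand":0,"travel":[-0.038,-0.039,-0.012],"rotation":[0.011,0.006,-0.025]},
    {"hand":0,"travel":[-0.036,-0.036,-0.013],"rotation":[0.004,0,-0.006]},
    {"hand":0,"travel":[-0.034,-0.034,-0.015],"rotation":[0.002,-0.003,0]},
    {"hand":0,"travel":[-0.035,-0.034,-0.015],"rotation":[0.002,-0.003,0]},
    {"hand":0,"travel":[-0.034,-0.034,-0.014],"rotation":[0.002,-0.003,0]}
  ]
}}

```text
time: 15.42
eef_pos: [0.5075, 0.0707, 0.1566]
tcp_rot: [0.696, 0.114, 0.346, -0.619]
contact_force: [-0.5, -0.2, -3.1]
opening: 0.216
```

```bash
python3 - <<'E'
from jugst import *
log();jug()
p,d=ctrl.read_camera('top');cv2.imwrite('pics/top9.png',cv2.convertScaleAbs(cv2.resize(p[90:260,180:370],None,fx=4,fy=4,interpolation=cv2.INTER_CUBIC),alpha=1.8))
rows([target([.594,-.11,.197],-36),target([.597,-.262,.197],-52)],step=.025,ang=5)
E
```

```text
t 15.425 q [ 0.044 -0.175  2.355 -0.644  0.4   -0.65 ] p [0.507 0.071 0.157] y [ 0.587 -0.208 -0.783] F [-0.45 -0.15 -3.13] o 0.216
rim [0.595 0.038 0.2  ] rel lip x,y -0.10672308797468619 0.0001008757211789926 dz -0.03503222214339302 tilt deg 0.5832024986962581 [-0.01  -0.001  1.   ] yaw -19.980470194133776
{"travel": [0.023, 0.019, -0.063] ,"rotation": [-0.056, 0.069, 0.002] },
{"travel": [0.026, 0.021, -0.062] ,"rotation": [-0.056, 0.069, 0.002] },
{"travel": [0.028, 0.023, -0.06] ,"rotation": [-0.056, 0.069, 0.002] },
{"travel": [0.03, 0.024, -0.058] ,"rotation": [-0.056, 0.069, 0.002] },
{"travel": [0.032, 0.026, -0.057] ,"rotation": [-0.056, 0.069, 0.002] },
{"travel": [0.033, 0.028, -0.054] ,"rotation": [-0.056, 0.069, 0.002] },
{"travel": [0.042, 0.033, -0.053] ,"rotation": [-0.055, 0.07, 0.0] },
{"travel": [0.044, 0.034, -0.051] ,"rotation": [-0.055, 0.07, 0.0] },
{"travel": [0.045, 0.036, -0.048] ,"rotation": [-0.055, 0.07, 0.0] },
{"travel": [0.047, 0.037, -0.045] ,"rotation": [-0.055, 0.07, 0.0] },
{"travel": [0.049, 0.038, -0.042] ,"rotation": [-0.055, 0.07, 0.0] },
{"travel": [0.051, 0.039, -0.039] ,"rotation": [-0.055, 0.07, 0.0] },
12 [ 0.54  -0.188  0.154] from [0.506 0.071 0.156] 15.475
```

View pics/top9.png

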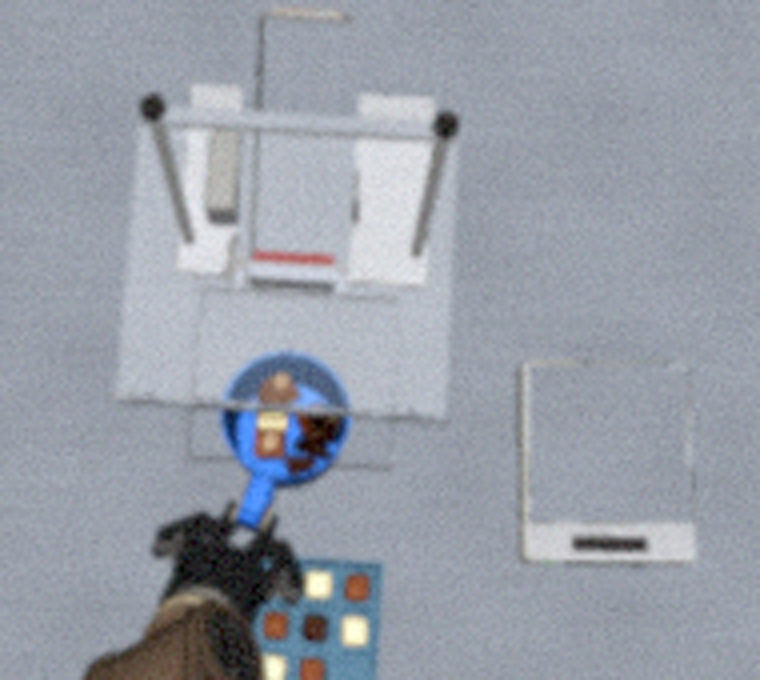

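The chocolates are in the jug at (285,420). The chute is empty and nothing lies on the tray. Now carrying the jug to the scale.

Emit:
{"method": "arm_command", "body": {
  "steps": [
    {"hand":0,"travel":[0.017,0.013,-0.04],"rotation":[-0.04,0.05,0.002]},
    {"hand":0,"travel":[0.025,0.021,-0.062],"rotation":[-0.056,0.069,0.002]},
    {"hand":0,"travel":[0.028,0.023,-0.06],"rotation":[-0.056,0.069,0.002]},
    {"hand":0,"travel":[0.03,0.024,-0.058],"rotation":[-0.056,0.069,0.002]},
    {"hand":0,"travel":[0.032,0.026,-0.057],"rotation":[-0.056,0.069,0.002]},
    {"hand":0,"travel":[0.033,0.028,-0.054],"rotation":[-0.056,0.069,0.002]}
  ]
}}

```text
time: 16.23
eef_pos: [0.5245, -0.0541, 0.1583]
tcp_rot: [0.705, 0.016, 0.429, -0.565]
contact_force: [-0.6, -0.1, -3.1]
opening: 0.216
```

```bash
python3 - <<'E'
from jugst import *
log();jug()
rows([target([.597,-.262,.197],-52)],step=.025,ang=5)
E
```

```text
t 16.225 q [-0.182 -0.131  2.313 -0.693  0.425 -0.562] p [ 0.524 -0.054  0.158] y [ 0.507 -0.361 -0.783] F [-0.62 -0.06 -3.07] o 0.216
rim [ 0.6   -0.109  0.202] rel lip x,y -0.09220294325606168 -0.14693449876734602 dz -0.03334847974795907 tilt deg 0.5793742709643249 [-0.01   0.001  1.   ] yaw -35.97592045220284
{"travel": [0.038, 0.033, -0.055] ,"rotation": [-0.056, 0.069, 0.002] },
{"travel": [0.04, 0.034, -0.053] ,"rotation": [-0.056, 0.069, 0.002] },
{"travel": [0.042, 0.036, -0.05] ,"rotation": [-0.056, 0.069, 0.002] },
{"travel": [0.044, 0.037, -0.048] ,"rotation": [-0.056, 0.069, 0.002] },
{"travel": [0.046, 0.038, -0.045] ,"rotation": [-0.056, 0.069, 0.002] },
{"travel": [0.048, 0.04, -0.042] ,"rotation": [-0.056, 0.069, 0.002] },
6 [ 0.54  -0.188  0.155] from [ 0.524 -0.054  0.158] 16.225
```

Emit:
{"method": "arm_command", "body": {
  "steps": [
    {"hand":0,"travel":[0.038,0.033,-0.055],"rotation":[-0.056,0.069,0.002]},
    {"hand":0,"travel":[0.04,0.034,-0.053],"rotation":[-0.056,0.069,0.002]},
    {"hand":0,"travel":[0.042,0.036,-0.05],"rotation":[-0.056,0.069,0.002]},
    {"hand":0,"travel":[0.044,0.037,-0.048],"rotation":[-0.056,0.069,0.002]},
    {"hand":0,"travel":[0.046,0.038,-0.045],"rotation":[-0.056,0.069,0.002]},
    {"hand":0,"travel":[0.03,0.026,-0.027],"rotation":[-0.04,0.05,0.002]},
    {"hand":0,"travel":[0,0,0],"rotation":[0,0,0]}
  ]
}}

```text
time: 17.1
eef_pos: [0.5432, -0.1925, 0.1571]
tcp_rot: [0.699, -0.086, 0.505, -0.499]
contact_force: [0.6, 0.8, -3.1]
opening: 0.216
```

```bash
python3 - <<'E'
from jugst import *
log();rim,u=jug()
for n,(x0,x1,y0,y1,f) in {'top':(280,380,150,260,6),'scene':(140,300,110,240,4)}.items():
    p,d=ctrl.read_camera(n);im=cv2.convertScaleAbs(cv2.resize(p[y0:y1,x0:x1],None,fx=f,fy=f,interpolation=cv2.INTER_CUBIC),alpha=1.6)
    def pt(P): return tuple(int(round(c)) for c in (proj(n,P)[0]-[x0,y0])*f)
    for q in np.linspace(0,2*np.pi,40): cv2.circle(im,pt(rim+.055*np.array([np.cos(q),np.sin(q),0])),2,(0,255,255),-1)
    for a in(-.075,.075):
        for b in(-.075,.075): cv2.circle(im,pt([.597+a,-.262+b,.048]),5,(0,255,0),1)
    cv2.imwrite(f'pics/pl_{n}.png',im)
    m=(ctrl.masks_of(n,'jug_rim') or [None])[0]
    if m:
        c,_,_=cloud(n,d,cv2.dilate(m['region'].astype(np.uint8),np.ones((5,5)))>0)
        r=c[(c[:,2]>rim[2]-.012)&(c[:,2]<rim[2]+.008)]
        q=least_squares(lambda q:np.hypot(r[:,0]-q[0],r[:,1]-q[1])-.0535,[.597,-.262],loss='soft_l1',f_scale=.002).x;print(n,m['score'],m['at'],'rim fit',q,len(r),np.percentile(r[:,2],[50,95]))
rows([target([.597,-.262,.162],-52)],step=.02,ang=5)
E
```

```text
t 17.1 q [-0.399  0.     2.193 -0.752  0.453 -0.45 ] p [ 0.543 -0.193  0.157] y [ 0.385 -0.487 -0.784] F [ 0.64  0.78 -3.09] o 0.216
rim [ 0.6   -0.267  0.2  ] rel lip x,y -0.08163376677941679 -0.3042182987494373 dz -0.034773948957102285 tilt deg 0.6013024598783492 [-0.01   0.001  1.   ] yaw -52.37402594177841
top 0.95 [341.9, 192.0] rim fit [ 0.6   -0.264] 157 [0.197 0.203]
scene 0.83 [192.7, 171.7] rim fit [ 0.6   -0.267] 238 [0.196 0.203]
{"travel": [-0.044, 0.044, -0.002] ,"rotation": [-0.003, -0.007, 0.006] },
{"travel": [-0.044, 0.045, -0.001] ,"rotation": [-0.003, -0.007, 0.006] },
2 [ 0.54  -0.188  0.119] from [ 0.543 -0.191  0.157] 17.3
```

View pics/pl_top.png

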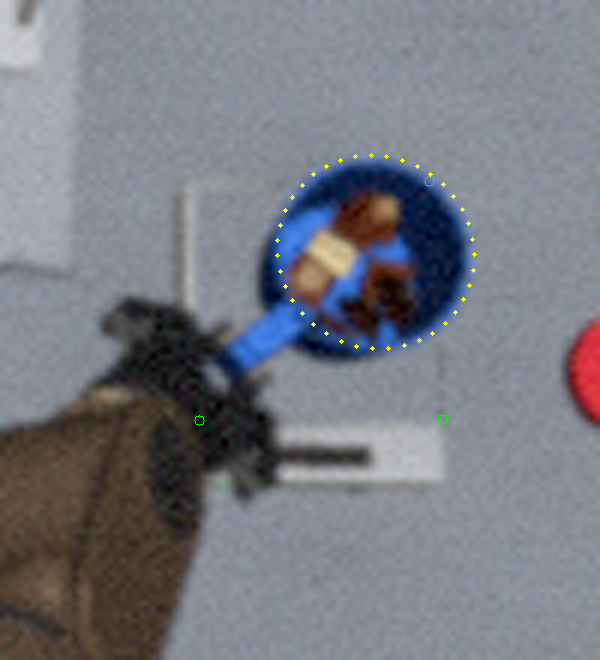

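View pics/pl_scene.png

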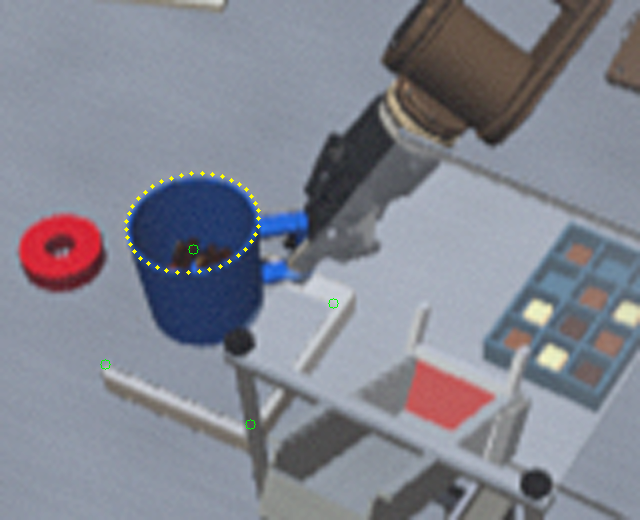

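The jug is over the platform. The rim fit gives (0.600, -0.266) against the platform centre (0.597, -0.262). Lowering.

Emit:
{"method": "arm_command", "body": {
  "steps": [
    {"hand":0,"travel":[-0.03,0.035,0],"rotation":[-0.003,-0.007,0.006]},
    {"hand":0,"travel":[-0.03,0.035,-0.001],"rotation":[-0.003,-0.007,0.006]},
    {"hand":0,"travel":[-0.025,0.025,-0.001],"rotation":[0,0,0]},
    {"hand":0,"travel":[0,0,0],"rotation":[0,0,0]}
  ]
}}

```text
time: 17.8
eef_pos: [0.5411, -0.1859, 0.1182]
tcp_rot: [0.701, -0.083, 0.499, -0.502]
contact_force: [0.3, -0.1, -3.6]
opening: 0.217
```

```bash
python3 - <<'E'
from jugst import *
log();jug()
rows([target([.597,-.263,.151],-52)],step=.003,ang=5)
E
```

```text
t 17.8 q [-0.39   0.064  2.214 -0.878  0.4   -0.316] p [ 0.541 -0.186  0.118] y [ 0.385 -0.482 -0.787] F [ 0.28 -0.12 -3.64] o 0.217
rim [ 0.599 -0.26   0.161] rel lip x,y -0.08292879256817157 -0.29697391941805446 dz -0.07411915529310142 tilt deg 0.13373365345269617 [-0.002  0.     1.   ] yaw -51.66435326757705
{"travel": [-0.004, 0.007, -0.003] ,"rotation": [-0.002, 0.002, 0.001] },
{"travel": [-0.004, 0.007, -0.003] ,"rotation": [-0.002, 0.002, 0.001] },
{"travel": [-0.004, 0.007, -0.002] ,"rotation": [-0.002, 0.002, 0.001] },
{"travel": [-0.005, 0.007, -0.003] ,"rotation": [-0.002, 0.002, 0.001] },
4 [ 0.539 -0.189  0.108] from [ 0.541 -0.186  0.118] 17.8
```

Emit:
{"method": "arm_command", "body": {
  "steps": [
    {"hand":0,"travel":[-0.005,0.006,0],"rotation":[0,0,0]},
    {"hand":0,"travel":[-0.005,0.006,0],"rotation":[0,0,0]}
  ]
}}

```text
time: 18.05
eef_pos: [0.5419, -0.1853, 0.1148]
tcp_rot: [0.701, -0.082, 0.5, -0.502]
contact_force: [0.5, 0.3, -4.1]
opening: 0.219
```

Emit:
{"method": "arm_command", "body": {
  "steps": [
    {"hand":0,"travel":[-0.005,0.006,0],"rotation":[0,0,0]}
  ]
}}

```text
time: 18.18
eef_pos: [0.5422, -0.1853, 0.1128]
tcp_rot: [0.701, -0.082, 0.5, -0.502]
contact_force: [-0.3, -0.4, -2.9]
opening: 0.216
```

```bash
python3 - <<'E'
from jugst import *
log();jug()
E
```

```text
t 18.175 q [-0.388  0.076  2.215 -0.908  0.389 -0.283] p [ 0.542 -0.185  0.113] y [ 0.388 -0.482 -0.786] F [-0.26 -0.38 -2.91] o 0.216
rim [ 0.6   -0.259  0.156] rel lip x,y -0.0818953467929528 -0.29618227018084026 dz -0.07924592893748222 tilt deg 0.3387506445340865 [-0.006  0.001  1.   ] yaw -51.562608334229225
```

Emit:
{"method": "arm_command", "body": {
  "steps": [
    {"hand":0,"travel":[-0.004,0.005,0],"rotation":[0,0,0]}
  ]
}}

```text
time: 18.3
eef_pos: [0.5423, -0.1853, 0.111]
tcp_rot: [0.7, -0.082, 0.5, -0.502]
contact_force: [-0.3, -0.2, -3.4]
opening: 0.215
```

Emit:
{"method": "arm_command", "body": {
  "steps": [
    {"hand":0,"travel":[-0.004,0.005,0],"rotation":[0,0,0]}
  ]
}}

```text
time: 18.42
eef_pos: [0.543, -0.1857, 0.1102]
tcp_rot: [0.701, -0.081, 0.501, -0.502]
contact_force: [-4.6, 3.5, 6.6]
opening: 0.214
```

```bash
python3 - <<'E'
from jugst import *
log();jug()
E
```

```text
t 18.425 q [-0.388  0.083  2.214 -0.927  0.384 -0.264] p [ 0.543 -0.186  0.11 ] y [ 0.389 -0.483 -0.784] F [-4.64  3.47  6.6 ] o 0.214
rim [ 0.601 -0.259  0.153] rel lip x,y -0.08116254539811706 -0.2963599636735575 dz -0.08164678225842864 tilt deg 0.45171432675770024 [-0.007  0.003  1.   ] yaw -51.53659293447379
```

Touchdown at 6.6 N, with the rim at 0.153 as expected. Releasing.

Emit:
{"method": "arm_command", "body": {
  "grip_force": 20,
  "steps": [
    {"hand":0,"travel":[0,0,0],"rotation":[0,0,0]},
    {"hand":0.25,"travel":[0,0,0],"rotation":[0,0,0]},
    {"hand":0.35,"travel":[0,0,0],"rotation":[0,0,0]},
    {"hand":0.6,"travel":[0,0,0],"rotation":[0,0,0]},
    {"hand":1,"travel":[0,0,0],"rotation":[0,0,0]},
    {"hand":1,"travel":[0,0,0],"rotation":[0,0,0]},
    {"hand":1,"travel":[0,0,0],"rotation":[0,0,0]}
  ]
}}

```text
time: 19.3
eef_pos: [0.5457, -0.1867, 0.1133]
tcp_rot: [0.7, -0.078, 0.503, -0.502]
contact_force: [-0.2, 0.4, 1.0]
opening: 0.997
```

```bash
python3 - <<'E'
from jugst import *
log();jug()
p,d=ctrl.read_camera('wrist');cv2.imwrite('pics/w10.png',p)
p,d=ctrl.read_camera('scene');cv2.imwrite('pics/s10.png',cv2.convertScaleAbs(cv2.resize(p[110:240,140:300],None,fx=4,fy=4),alpha=1.6))
E
```

```text
t 19.3 q [-0.389  0.082  2.21  -0.929  0.382 -0.263] p [ 0.546 -0.187  0.113] y [ 0.396 -0.484 -0.78 ] F [-0.18  0.36  1.04] o 0.997
rim [ 0.603 -0.26   0.157] rel lip x,y -0.07853147056312276 -0.2969723978096815 dz -0.0779690035905696 tilt deg 0.8519037195310439 [-0.014  0.006  1.   ] yaw -51.416577353311176
```

View pics/w10.png

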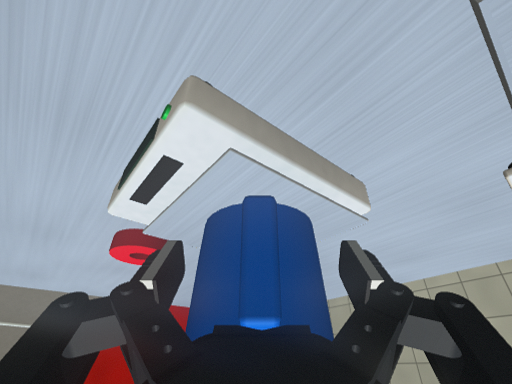

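View pics/s10.png

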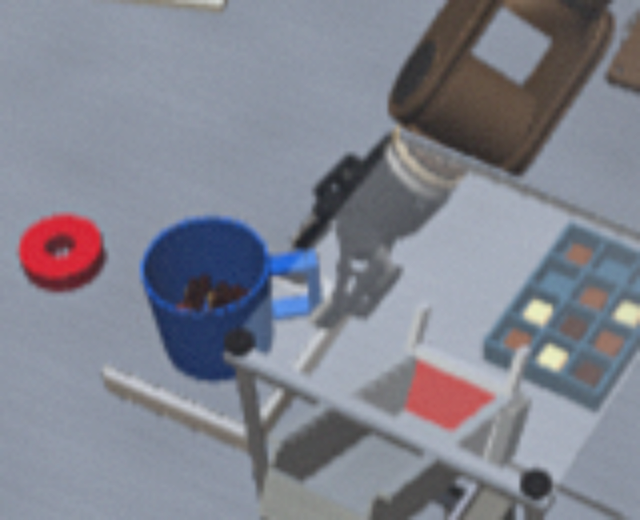

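Released with the fingers clear on both sides of the handle (column 262). Backing off along the tool axis.

Emit:
{"method": "arm_command", "body": {
  "steps": [
    {"hand":1,"travel":[0,-0.05,0],"rotation":[0,0,0]},
    {"hand":1,"travel":[0,-0.08,0],"rotation":[0,0,0]},
    {"hand":1,"travel":[0,-0.1,0],"rotation":[0,0,0]},
    {"hand":1,"travel":[0,-0.1,0],"rotation":[0,0,0]},
    {"hand":1,"travel":[0,0,0],"rotation":[0,0,0]}
  ]
}}

```text
time: 20.02
eef_pos: [0.5051, -0.1375, 0.1918]
tcp_rot: [0.7, -0.079, 0.502, -0.502]
contact_force: [-0.3, -1.1, -0.7]
opening: 0.999
```

```bash
python3 - <<'E'
from jugst import *
np.set_printoptions(precision=4,suppress=True)
log()
for n in('top','scene'):
    p,d=ctrl.read_camera(n)
    im=p[150:260,280:390] if n=='top' else p[110:240,140:300]
    cv2.imwrite(f'pics/end_{n}.png',cv2.convertScaleAbs(cv2.resize(im,None,fx=5 if n=='top' else 4,fy=5 if n=='top' else 4,interpolation=cv2.INTER_CUBIC),alpha=1.6))
    m=(ctrl.masks_of(n,'jug_rim') or [None])[0]
    if m:
        c,_,_=cloud(n,d,cv2.dilate(m['region'].astype(np.uint8),np.ones((5,5)))>0)
        r=c[(c[:,2]>.143)&(c[:,2]<.162)]
        q=least_squares(lambda q:np.hypot(r[:,0]-q[0],r[:,1]-q[1])-.0535,[.597,-.262],loss='soft_l1',f_scale=.002).x;print(n,m['score'],m['at'],'rim fit',q,len(r),np.percentile(r[:,2],[50,95]))
        t=r[r[:,2]>.149];A=np.c_[t[:,0]-.6,t[:,1]+.26,np.ones(len(t))];s=np.linalg.lstsq(A,t[:,2],rcond=None)[0];print('plane tilt deg',np.degrees(np.hypot(*s[:2])))
E
```

```text
t 20.025 q [-0.314 -0.174  2.28  -0.696  0.556 -0.473] p [ 0.5051 -0.1375  0.1918] y [ 0.394 -0.484 -0.781] F [-0.33 -1.12 -0.71] o 0.999Traceback (most recent call last):
  File "<stdin>", line 12, in <module>
    return _quantile_unchecked(
        a, q, axis, out, overwrite_input, method, keepdims, weights)
    return _ureduce(a,
                    func=_quantile_ureduce_func,
    ...<5 lines>...
                    overwrite_input=overwrite_input,
                    method=method)
    r = func(a, **kwargs)
    result = _quantile(arr,
                       quantiles=q,
    ...<2 lines>...
                       out=out,
                       weights=wgt)
    slices_having_nans = np.isnan(arr[-1, ...])
                                  ~~~^^^^^^^^^
IndexError: index -1 is out of bounds for axis 0 with size 0
```

View pics/end_top.png

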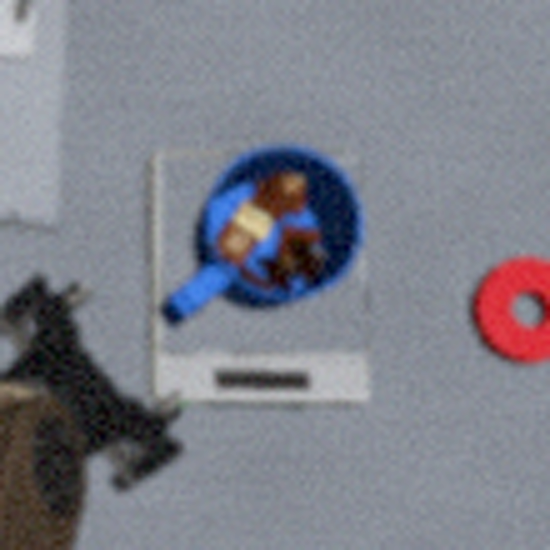

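```bash
python3 - <<'E'
from jugst import *
np.set_printoptions(precision=4,suppress=True)
for n in('top','scene'):
    p,d=ctrl.read_camera(n)
    if n=='scene': cv2.imwrite('pics/end_scene.png',cv2.convertScaleAbs(cv2.resize(p[110:340,140:420],None,fx=2.8,fy=2.8,interpolation=cv2.INTER_CUBIC),alpha=1.6))
    c,u,v=cloud(n,d,np.ones_like(d,bool));b=p[v,u].astype(int)
    r=c[(np.hypot(c[:,0]-.6,c[:,1]+.262)<.08)&(c[:,2]>.145)&(c[:,2]<.165)]
    q=least_squares(lambda q:np.hypot(r[:,0]-q[0],r[:,1]-q[1])-.0535,[.597,-.262],loss='soft_l1',f_scale=.002).x
    t=r[(r[:,2]>.148)&(abs(np.hypot(r[:,0]-q[0],r[:,1]-q[1])-.0535)<.006)]
    A=np.c_[t[:,0]-.6,t[:,1]+.26,np.ones(len(t))];s=least_squares(lambda x:A@x-t[:,2],[0,0,.153],loss='soft_l1',f_scale=.001).x
    print(n,'rim',q,len(r),'z',s[2],'tilt deg',np.degrees(np.hypot(*s[:2])))
    for t in('giftbox','ribbon','sprinkles'):
        m=ctrl.masks_of(n,t)
        if m: print(t,m[0]['score'],m[0]['at'],np.median(cloud(n,d,m[0]['region'])[0],0))
E
```

```text
top rim [ 0.6022 -0.2569] 100 z 0.1515414462610143 tilt deg 0.4184222907269264
giftbox 0.82 [247.4, 234.5] [0.4677 0.059  0.015 ]
ribbon 0.69 [384.4, 213.1] [ 0.5578 -0.4673  0.0224]
sprinkles 0.78 [139.7, 200.0] [0.592  0.4511 0.0816]
scene rim [ 0.6029 -0.2607] 171 z 0.15243774703289031 tilt deg 0.3427739442242253
giftbox 0.3 [391.4, 271.3] [0.6129 0.4545 0.0675]
ribbon 0.88 [154.1, 170.8] [ 0.5617 -0.4663  0.0247]
sprinkles 0.8 [392.1, 273.5] [0.6127 0.4556 0.0646]
```

View pics/end_scene.png

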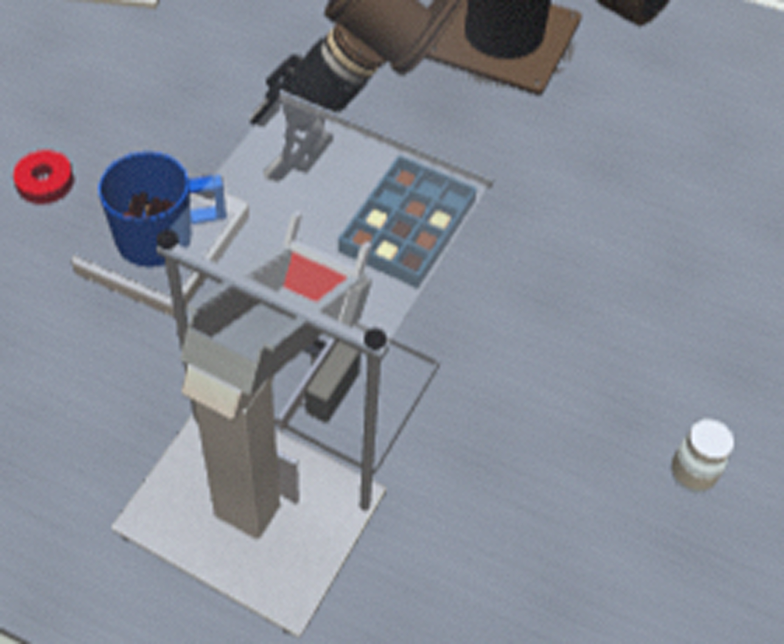

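```bash
python3 -c "
from plant import ctrl
print(ctrl.get_state()['time']);print(ctrl.sign_off())"
```

```text
20.525
the job is handed in; nothing more can be done
None
```

The jug is standing on the scale with the chocolates in it, and I handed the job in at 20.5 s. The hand-in reported no verdict.

**What I did**
- I gripped the jug by its handle with the hand leaning back (52° below level).
- I brought the jug in under the chute at a 20° angle and felt the lever at about 5 N. I pushed it to its stop, where the force rose to about 18 N against the 45 N limit.
- I backed out, carried the jug to the scale, set it down at about 7 N, let go and pulled the hand clear.

**Last checks**
- **Chocolates:** The chute is empty and nothing lies on the tray or bench. The pile in the jug hides some pieces, so I inferred all eight from the empty chute rather than counting them.
- **Jug on the scale:** The rim is at (0.602–0.603, -0.257 to -0.261), about 6–7 mm from the platform centre. Rim height is 0.152 m, tilt is under 0.5°, and nothing is touching it.
- **Bystanders:** The reel and jar measure within about 5 mm of where they started, which is within measurement noise. The gift box looks the same in the scene view as at the start.

**Checks that failed or disagreed**
- The two fixed cameras differed by about 4–6 mm in y.
- At the end, one network mask for the jug in the top view gave no usable points, so I fitted the rim from depth instead.
- The network's last gift box positions were unusable: the arm partly covered it in the top view, and the scene mask landed on the jar.

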